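# Sort the washed grinding media and fill the mill jar

### The arm

A 6-joint arm with a two-finger parallel gripper is mounted at the origin on the work surface. World frame = base frame: x ahead of the robot, y to its left, z up, the work surface at z = 0. Lengths are in m, angles in degrees, forces in N, time in s.
With the tool pointing down it reaches from about 0.375 to 0.9 m from the base axis. Payload 3.1 kg.
Tool frame: the origin (TCP) lies at the very end of the fingers, on their centre line; the grasp point (between the pads) lies 19 mm behind it; z points along the fingers, y is the line along which they close (so a half turn about z gives the same grasp; the last joint's range is limited). The gripper opens to 87 mm and grips with 3 to 60 N. Pads are 19 mm wide; open, the fingers measure 117 mm over their backs; the gripper's body (75 mm by 190 mm) begins 51 mm behind the grasp point.
Start: joints at [-85.629, 30.224, 82.088, -0, 67.689, -10.227], TCP at [0.158, -0.605, 0.223] pointing down, gripper open.
Joint ranges: [-176.69, 176.69], [-43.24, 126.21], [12.49, 139.97], [-82, 262], [0, 151.66], [-163.58, 163.58]. Speed limits (degrees/s): [159.86, 159.86, 180, 180, 180, 180].

### API

Orientations are given as a 3x3 rotation matrix whose columns are the frame's x, y, z axes.
In Python, from rig import * gives the robot as it stands.
- The arm moves only by the tool jog_arm, never from a script. Its arguments are lists of equal length, an entry for each row: "delta_pos": the shift along the world's x, y, z in cm, a list of three; "turn": the turn about the world's z in degrees; "grip": the closure, from 0 (fully open) to 1 (shut). In form: {"delta_pos": [[x, y, z], ...], "turn": [turn, ...], "grip": [grip, ...]}. A call has 1 to 12 rows; each row is the pose to reach, as a shift and turn from the pose commanded when the call began; what a row does not reach only later rows make up. A row lasts 1/8 s, in which the tool goes at most 62.5 mm and 10.7 degrees, less where a joint would pass 70% of its speed; a pose out of reach is approached as far as the arm can. A call with a gripper value outside its range is refused whole. The fingers move at their own pace and stop on an object; the grip force is fixed at half the most. Time passes only in rows, so rows that repeat a pose let the fingers close. It gives the time, the measured TCP pose, the force, the opening and the grip force at its end, in the units of the state.
- read_state(): the state, without advancing time (a new reading comes with each control period).
- capture(name): name is "scene" or "top"; returns a dict with "color" (420x560x3 uint8, blue, green, red), "fovy" (degrees; the focal length in pixels is half the picture's height over the tangent of half this angle, whatever the lens; pixels are square), "cx", "cy" (the principal point, pixels), "k1" (the pictures are not rectified: a ray, as slopes to the right and down, at radius r is drawn at 1 + k1 r^2 times it, then the intrinsics apply), "camera_from_world" (4x4, takes a point from world to camera coordinates). Camera axes: x right, y up, looking along -z (the intrinsics and any distortion apply to the point x, -y, -z); pixel columns grow to the right and rows downward; lengths in m; the calibration is good to about 2 mm. A picture is of the moment at which its call begins. There is no depth.
- hand_in(): hands the job in; it is judged then, once.
The state is a dict: "time_s": time; "joint_positions": joint angles; "qvel": joint speeds; "tau": joint torques, N m; "position": TCP position; "tcp_rot": TCP orientation; "force": force on the tool from outside, world axes, zero at the start; "moment": the same for the moment, N m; "opening": opening from 0.0 (shut) to 1.0 (fully open); "grasp_force": force on a finger pad.
Only numpy, scipy, OpenCV 4.12 (cv2) and the standard library are available. Lean on these libraries where they do the work, as an engineer would, in place of code of your own. Each camera call takes 0.05 s, during which the arm holds its last target. There are 200 camera calls.

### The job

The washed grinding media are drying on the mat: put all the steel cylinders in the aluminium dish and collect all the white ceramic ones in the scoop. Then, with the funnel standing in the mouth of the mill jar, tip the scoop over the funnel so that the ceramic ends up in the jar, and afterwards stand the scoop back level on the bench and the funnel back in its drip cup. Anything that goes astray goes where it belongs, and the other glassware and tools are left where they stand.

Things in the scene. Friction and masses are not known exactly. Their poses are not given: they have to be found in the camera images.
- cer1_center (a point): white ceramic grinding cylinder, 20 mm diameter and 20 mm tall, 24 g; the point is its centre, z its own axis (starts upright on the draining mat). Two to four of the four are present; an absent one gives None from the start
- cer2_center (a point): another white ceramic grinding cylinder, like the first, or absent
- cer3_center (a point): another white ceramic grinding cylinder, like the first, or absent
- cer4_center (a point): another white ceramic grinding cylinder, like the first, or absent
- peb1_center (a point): plain grey steel grinding cylinder, slimmer and taller than the ceramic ones: 16 mm diameter, 26 mm tall, 40 g; the point is its centre, z its own axis (starts upright on the mat). Two or three of the three are present; an absent one gives None
- peb2_center (a point): another steel grinding cylinder, like the first, or absent
- peb3_center (a point): another steel grinding cylinder, like the first, or absent
- mat: grey rubber draining mat lying on the bench, 160 x 310 mm, 3 mm thick, fixed; origin at the centre of its underside, long side along its y
- scoop_floor (a point): flat-bottomed stainless scoop, loose, standing on the bench, about 190 g. Point: centre of its inner floor, 2 mm above its underside; -x towards the open spout, +x towards the handle, z up. Floor x from -70 to +70 mm, inside width 90 mm (y); side walls 40 mm high, 24 mm over the front 57 mm, back wall 47 mm; no lip at the spout
- scoop_handle (a point): centre of the scoop's straight metal handle, a bar 16 mm wide (y), 20 mm high (z), reaching from x = 72 to x = 154 mm; this point is at x = 108, 48 mm above the inner floor; same axes as the scoop
- scoop_spout (a point): middle of the scoop's open spout edge, 70 mm along -x from the centre of the inner floor; same axes. Cylinders start to slide out when the scoop is tipped spout-down by 25 to 37 degrees; 55 degrees empties it
- jar_mouth (a point): centre of the mouth of the white porcelain mill jar, at rim height, 115 mm above the bench. Jar fixed and upright, 96 mm outside diameter (82 mm at the rim), straight bore 60 mm in diameter, inner floor 8 mm above the bench
- funnel_rim (a point): stainless wide-stem funnel, loose, 110 g. Point: centre of its rim, z up, -x towards its lug. Rim 121 mm outside, 115 inside, with an upright band 20 mm high below it, then a cone to a stem 50 mm outside, 44 inside diameter, 30 long; stem end 88 mm below the point. Standing in the jar or the drip cup its cone rests on their rim with this point about 53 mm above that mouth
- funnel_lug (a point): the funnel's upright grey grip lug, a plate 10 mm thick along the funnel's x, 30 mm wide along its y; the point is 65.5 mm from the axis on the -x side and 16 mm above the rim; the lug's top is 14 mm above the point
- cup_mouth (a point): centre of the mouth of the squat grey plastic drip cup in which the funnel stands at the start; rim 50 mm above the bench, bore 60 mm diameter, fixed
- dish_floor (a point): round shallow aluminium dish for the steel, loose, 350 g; the point is the centre of its inner floor, 4 mm above its underside; inside 98 mm diameter at the floor, 110 at the rim, rim 34 mm above the bench
- beaker: glass beaker, 72 mm diameter, 65 mm tall, bystander, empty; origin at the centre of its underside
- crucible: pale crucible, 42 mm diameter, 38 mm tall, bystander; origin at the centre of its underside
- stopper: black rubber stopper, 48 mm diameter, 32 mm tall, bystander; origin at the centre of its underside
- petri: clear petri dish, 90 mm diameter, 15 mm tall, bystander; origin at the centre of its underside
- brush: brush, 150 mm long, lying on the bench, bystander; origin at the centre of its underside
- washbottle: white bottle with red cap, 60 mm diameter, 160 mm tall, bystander; origin at the centre of its underside
Mind the look-alikes: they are no part of the job. What is shaped like the part that bears scoop_floor but red is not meant.

How it is judged (in metres and radians):
On the way, in this order (a step that is already met when the one before it is completed fails the run):
1. all steel cylinders are in the dish and all ceramic ones in the scoop (horizontal distance between each of peb1_center, peb2_center, peb3_center and dish_floor below 0.052 m and z of each of peb1_center, peb2_center, peb3_center in the frame of dish_floor below 0.045 m and x of cer1_center in the frame of scoop_floor between -0.072 and 0.072 m and y of cer1_center in the frame of scoop_floor between -0.047 and 0.047 m and z of cer1_center in the frame of scoop_floor between 0 and 0.045 m and x of cer2_center in the frame of scoop_floor between -0.072 and 0.072 m and y of cer2_center in the frame of scoop_floor between -0.047 and 0.047 m and z of cer2_center in the frame of scoop_floor between 0 and 0.045 m and x of cer3_center in the frame of scoop_floor between -0.072 and 0.072 m and y of cer3_center in the frame of scoop_floor between -0.047 and 0.047 m and z of cer3_center in the frame of scoop_floor between 0 and 0.045 m and x of cer4_center in the frame of scoop_floor between -0.072 and 0.072 m and y of cer4_center in the frame of scoop_floor between -0.047 and 0.047 m and z of cer4_center in the frame of scoop_floor between 0 and 0.045 m), for 0.2 s.
2. the funnel stands in the jar's mouth and the scoop is tipped spout-down over it (horizontal distance between funnel_rim and jar_mouth below 0.02 m and z of funnel_rim in the frame of jar_mouth below 0.068 m and angle between funnel_rim's own z axis and vertical below 0.2 rad and angle between scoop_floor's own z axis and vertical above 0.4 rad and z of scoop_handle in the frame of jar_mouth above 0.12 m and horizontal distance between scoop_spout and funnel_rim below 0.07 m and z of scoop_spout in the frame of jar_mouth above 0.03 m).
3. all ceramic cylinders are in the jar, the funnel still in its mouth (horizontal distance between each of cer1_center, cer2_center, cer3_center, cer4_center and jar_mouth below 0.031 m and z of each of cer1_center, cer2_center, cer3_center, cer4_center in the frame of jar_mouth below -0.03 m and horizontal distance between funnel_rim and jar_mouth below 0.02 m and z of funnel_rim in the frame of jar_mouth below 0.068 m and angle between funnel_rim's own z axis and vertical below 0.2 rad), for 0.2 s.
At the end, for the whole second after the job is handed in: Ceramic in the jar (centres 30 mm or more below its rim), steel in the dish (within 52 mm of its middle, under 45 mm above its floor), funnel in the drip cup (within 20 mm, tilt under 0.2 rad), scoop level on the bench (tilt under 0.08 rad); all at rest and let go (horizontal distance between each of cer1_center, cer2_center, cer3_center, cer4_center and jar_mouth below 0.031 m and z of each of cer1_center, cer2_center, cer3_center, cer4_center in the frame of jar_mouth below -0.03 m and horizontal distance between each of peb1_center, peb2_center, peb3_center and dish_floor below 0.052 m and z of each of peb1_center, peb2_center, peb3_center in the frame of dish_floor below 0.045 m and horizontal distance between funnel_rim and cup_mouth below 0.02 m and z of funnel_rim in the frame of cup_mouth below 0.068 m and angle between funnel_rim's own z axis and vertical below 0.2 rad and height (world z) of scoop_floor below 0.009 m and angle between scoop_floor's own z axis and vertical below 0.08 rad); the robot touches nothing.
It fails at once if a bystander (beaker, crucible, stopper, petri dish, brush, bottle) is shifted by more than 40 mm (distance of any of beaker, crucible, stopper, petri, brush, washbottle from where it was at the start of the episode above 0.04 m).
It fails at once if a bystander is knocked over (angle between any of beaker, crucible, stopper, petri, washbottle's own z axis and vertical above 0.6 rad).
Of cer1, cer2, cer3, cer4 only 2 to 4 are there at a start; the rules pass over those that are not, and their reading is None.
Of peb1, peb2, peb3 only 2 to 3 are there at a start; the rules pass over those that are not, and their reading is None.
At some moment in a run one of cer1, cer2, cer3, cer4, peb1, peb2, peb3 may be knocked a few centimetres aside while the robot is not near it.
It also fails if it takes over 210 s, if anything falls off the work surface, if the arm or the gripper's body presses on something with over 40 N, if the wrist force passes 120 N, or if a joint passes its speed limit or range.

## Working session

There is one attempt and no reset: what is moved stays moved. The work goes in short steps, Python scripts to look and compute and a tool call to move; the robot and the scene stay as the last step left them, time stands still between calls to the robot, and variables do not carry over. Pictures are saved under pics/ and viewed, at most 14 in all, crops included, and the job is handed in when it is done.

Besides the shell and the picture viewer there is one more tool, called after "Request:" by a JSON object that holds its "api" and its "payload", one argument or row to a line. jog_arm: Moves the arm, as the interface text tells. Its arguments: {"type":"object","properties":{"delta_pos":{"type":"array"},"turn":{"type":"array"},"grip":{"type":"array"}},"required":["delta_pos","turn","grip"]}

```bash
mkdir -p pics; ls
cat > h.py <<'E'
from rig import *
import numpy as np, cv2
def ray(c,u,v):
    f=c["color"].shape[0]/2/np.tan(np.radians(c["fovy"])/2)
    d=np.array([(u-c["cx"])/f,(v-c["cy"])/f]); p=d.copy()
    for _ in range(20): p=d/(1+c["k1"]*(p@p))
    M=np.array(c["camera_from_world"]); R=M[:3,:3]
    return -R.T@M[:3,3], R.T@np.array([p[0],-p[1],-1])
def onz(c,u,v,z):
    o,d=ray(c,u,v); return o+d*(z-o[2])/d[2]
def proj(c,P):
    M=np.array(c["camera_from_world"]); q=M[:3,:3]@np.array(P)+M[:3,3]
    f=c["color"].shape[0]/2/np.tan(np.radians(c["fovy"])/2)
    s=np.array([q[0],-q[1]])/-q[2]; s=s*(1+c["k1"]*(s@s)); return s*f+[c["cx"],c["cy"]]
E
python3 - <<'E'
from h import *
for n in("scene","top"):
    c=capture(n); cv2.imwrite(f"pics/{n}0.png",cv2.resize(c["color"],(784,588),interpolation=cv2.INTER_CUBIC))
    print(n,c["fovy"],c["cx"],c["cy"],c["k1"],np.round(c["camera_from_world"],3).tolist())
s=read_state();print(s["tcp_rot"],s["position"],s["opening"])
E
```

```text
pics
scene 50.30962850528236 280.6531737991251 206.91549898643606 0.0034477935949448215 [[-0.19, 0.982, 0.008, 0.019], [-0.806, -0.161, 0.569, 0.378], [0.56, 0.102, 0.822, -1.499], [0.0, 0.0, 0.0, 1.0]]
top 50.71296433121513 286.92301728383666 205.3566632861245 -0.04144983143873957 [[-0.022, -1.0, 0.009, 0.108], [0.993, -0.02, 0.113, -0.524], [-0.113, 0.011, 0.994, -1.351], [0.0, 0.0, 0.0, 1.0]]
[[ 9.67704319e-01  2.52087939e-01 -1.46155736e-04]
 [ 2.52087750e-01 -9.67702481e-01  1.91680214e-03]
 [ 3.41767433e-04 -1.89174178e-03 -9.99998152e-01]] [ 0.15750418 -0.60415548  0.22166923] 1.0004781612863565
```

View pics/scene0.png

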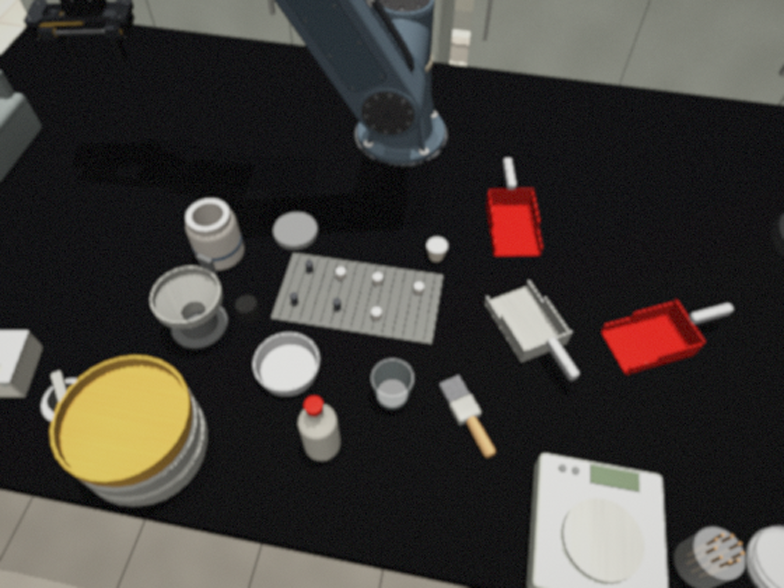

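View pics/top0.png

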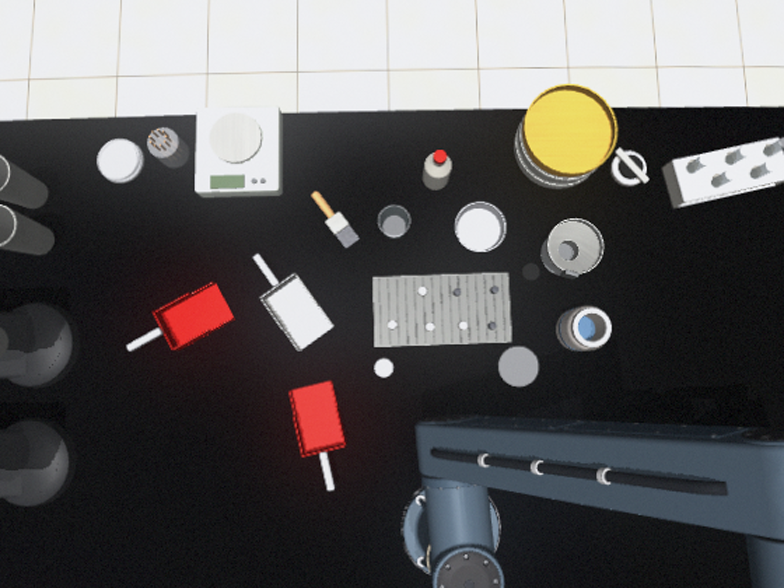

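The pictures show four ceramic cylinders and three steel ones on the mat. In the top view (784 px wide) the ceramic ones are at about (422,291), (392,325), (430,327) and (463,325). The steel ones are at (457,292), (494,290) and (492,325). The grey scoop is at (297,312), the dish at (480,227), the funnel at (575,247) and the jar mouth at (590,327).

Run:
```python
from h import *
T=capture("top");S=capture("scene")
cv2.imwrite("pics/topc.png",cv2.resize(T["color"][135:285,178:444],None,fx=3,fy=3,interpolation=cv2.INTER_CUBIC))
cv2.imwrite("pics/scc.png",cv2.resize(S["color"][125:325,100:420],None,fx=2.5,fy=2.5,interpolation=cv2.INTER_CUBIC))
g=cv2.cvtColor(T["color"],cv2.COLOR_BGR2GRAY)
def blobs(g,box,bright,th):
    r0,r1,c0,c1=box; s=cv2.resize(g[r0:r1,c0:c1],None,fx=4,fy=4,interpolation=cv2.INTER_CUBIC)
    m=((s>th) if bright else (s<th)).astype(np.uint8)
    n,l,st,ce=cv2.connectedComponentsWithStats(m)
    return [((ce[i]+.5)/4-.5+[c0,r0],st[i,4]/16) for i in range(1,n) if 8<st[i,4]/16<200]
box=(200,242,270,362)
print("mat med",np.median(g[205:240,275:360]))
for br,th,z in((1,200,.023),(0,75,.018)):
    for p,a in blobs(g,box,br,th): print(br,np.round(p,1),a,np.round(onz(T,*p,z)[:2],4))
```

```text
mat med 177.0
1 [301.2 207.2] 27.0625 [0.5204 0.0518]
1 [279.6 231.4] 29.5625 [0.4464 0.1208]
1 [330.7 232.1] 26.0 [ 0.4406 -0.0378]
1 [306.8 232.9] 26.875 [0.4397 0.0364]
```

View pics/topc.png

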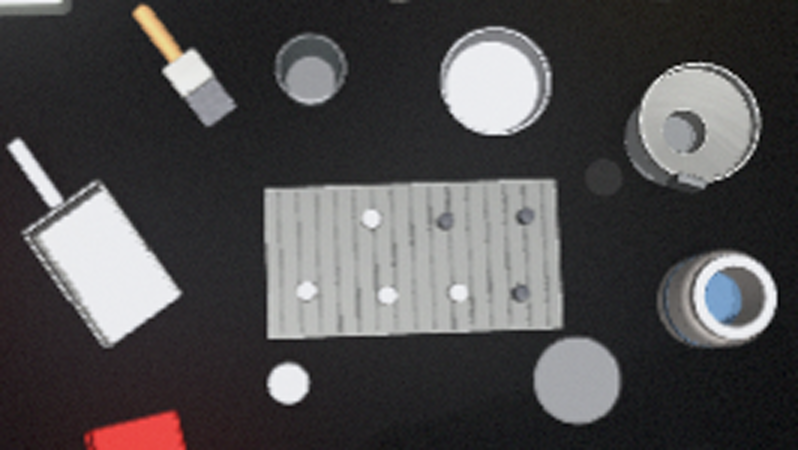

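View pics/scc.png

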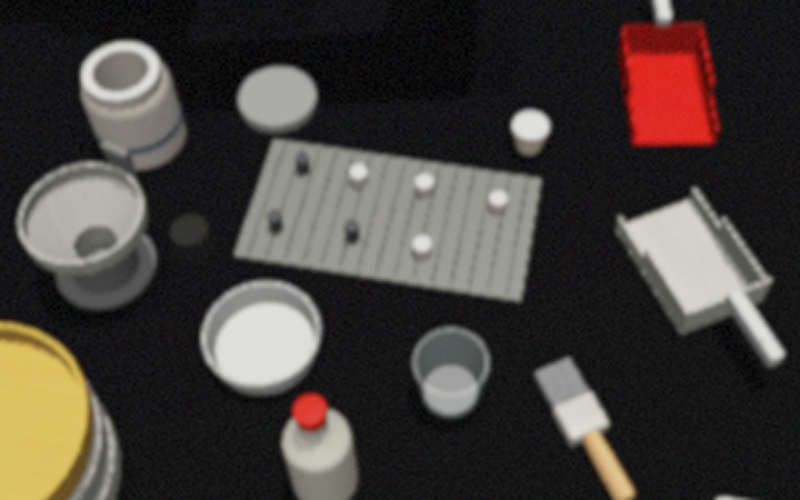

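The top crop shows the steel cylinders at (445,221), (525,216) and (520,294), and the jar rim at (735,298). The funnel rim is at (700,124) with its lug at (685,182), and the dish floor is at (492,88). The scoop spout corners are at (181,293) and (108,347), and its handle runs (60,205)–(15,143). The scene crop agrees: jar (121,71), funnel rim (82,216), lug (117,152).

Run:
```python
from h import *
T=capture("top");S=capture("scene")
t=lambda x,y:(178+(x+.5)/3-.5,135+(y+.5)/3-.5)
s=lambda x,y:(100+(x+.5)/2.5-.5,125+(y+.5)/2.5-.5)
for n,p,z in(("peb a",(445,221),.018),("peb b",(525,216),.018),("peb c",(520,294),.018),("jar",(735,298),.115),("frim",(700,124),.103),("lug",(685,180),.13),
 ("dishfloor",(492,88),.004),("dishrim",(496,80),.034),("spR",(181,293),.002),("spL",(108,347),.002),("bk1",(98,182),.049),("bk2",(22,233),.049),("h1",(60,205),.06),("h2",(15,143),.06),("beaker",(311,69),.065),("stopper",(603,178),.032),("petri",(577,380),.015),("crucible",(288,383),.038),
 ("mat1",(265,188),.003),("mat2",(556,180),.003)):
    print(n,np.round(onz(T,*t(*p),z),4)[:2])
print("scene")
for n,p,z in(("jar",(121,71),.115),("frim",(82,216),.103),("lug",(117,146),.133),("dishrim",(262,336),.034),("peb",(352,232),.018),("peb",(275,221),.018),("peb",(302,163),.018),("cer",(422,243),.023),("cer",(497,197),.023),("cer",(358,171),.023),("h2",(772,356),.06)):
    print(n,np.round(onz(S,*s(*p),z),4)[:2])
```

```text
peb a [ 0.5158 -0.0262]
peb b [ 0.5194 -0.1104]
peb c [ 0.4378 -0.102 ]
jar [ 0.4245 -0.2968]
frim [ 0.5987 -0.2752]
lug [ 0.5392 -0.2494]
dishfloor [ 0.6594 -0.0826]
dishrim [ 0.6617 -0.0829]
spR [0.4472 0.2522]
spL [0.3922 0.3292]
bk1 [0.5601 0.3316]
bk2 [0.5092 0.4094]
h1 [0.5358 0.3685]
h2 [0.6006 0.4146]
beaker [0.6702 0.1108]
stopper [ 0.556  -0.1913]
petri [ 0.3474 -0.1585]
crucible [0.3514 0.1408]
mat1 [0.5565 0.1621]
mat2 [ 0.5588 -0.1473]
scene
jar [ 0.4307 -0.2974]
frim [ 0.6084 -0.2742]
lug [ 0.5397 -0.2563]
dishrim [ 0.6685 -0.0821]
peb [ 0.5216 -0.0281]
peb [ 0.524  -0.1126]
peb [ 0.443  -0.1048]
cer [0.5238 0.0489]
cer [0.4497 0.1167]
cer [ 0.4451 -0.0398]
h2 [0.6073 0.4083]
```

Request:
{"api": "jog_arm", "payload": {
  "delta_pos": [
    [28.2,50.2,-10],
    [28.2,50.2,-10],
    [28.2,50.2,-10],
    [28.2,50.2,-10],
    [28.2,50.2,-10],
    [28.2,50.2,-10],
    [28.2,50.2,-10],
    [28.2,50.2,-10],
    [28.2,50.2,-10],
    [28.2,50.2,-10],
    [28.2,50.2,-17]
  ],
  "turn": [0,0,0,0,0,0,0,0,0,0,0],
  "grip": [0.43,0.43,0.43,0.43,0.43,0.43,0.43,0.43,0.43,0.43,0.43]
}}

```text
time_s: 1.68
position: [0.4449, -0.1031, 0.0623]
tcp_rot: [[0.967, 0.256, 0.012], [0.256, -0.967, -0.006], [0.01, 0.009, -1.0]]
force: [0.9, -0.3, -0.9]
opening: 0.57
grasp_force: 0.0
```

Run:
```python
from h import *
for i,n in enumerate(("scene","top")):
    c=capture(n); u,v=proj(c,[.44,-.1,.02]); u,v=int(u),int(v)
    im=cv2.resize(c["color"][v-40:v+40,u-50:u+50],None,fx=4,fy=4,interpolation=cv2.INTER_CUBIC)
    for P,col in(((.4449,-.1031,.0623),(0,0,255)),((.4404,-.1034,.018),(0,255,0))):
        p=(proj(c,P)-[u-50,v-40])*4; cv2.circle(im,tuple(int(q) for q in p),3,col,-1)
    cv2.imwrite(f"pics/g{i}.png",im)
a=[cv2.imread(f"pics/g{i}.png") for i in(0,1)]
cv2.imwrite("pics/g.png",np.hstack(a))
```

```text
(no output)
```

View pics/g.png

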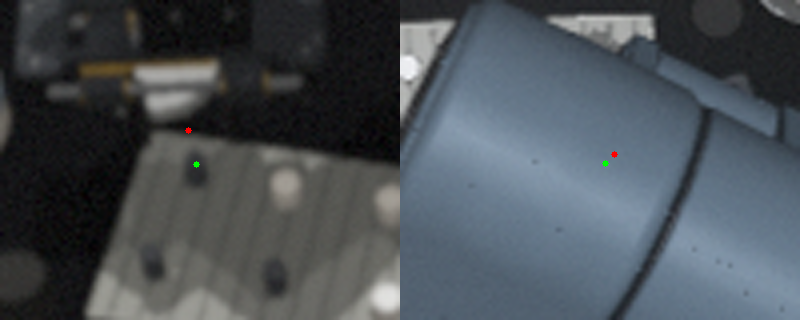

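The crop shows the steel cylinder at (196,170), under my estimate, with the TCP mark at (188,130) above it. I can descend.

Request:
{"api": "jog_arm", "payload": {
  "delta_pos": [
    [0.2,0,-4.3],
    [0.2,0,-4.3],
    [0.2,0,-4.3],
    [0.2,0,-4.3],
    [0.2,0,-4.3],
    [0.2,0,-4.3],
    [0.2,0,0.7],
    [0.2,0,4]
  ],
  "turn": [0,0,0,0,0,0,0,0],
  "grip": [0.43,0.43,1,1,1,1,1,1]
}}

```text
time_s: 2.78
position: [0.4415, -0.1027, 0.1011]
tcp_rot: [[0.968, 0.252, -0.0], [0.252, -0.968, 0.0], [-0.0, -0.0, -1.0]]
force: [-0.5, -0.9, -0.5]
opening: 0.171
grasp_force: 30.0
```

Request:
{"api": "jog_arm", "payload": {
  "delta_pos": [
    [19.2,2.1,0],
    [19.2,2.1,0],
    [19.2,2.1,0],
    [19.2,2.1,-3],
    [19.2,2.1,-7.9],
    [19.2,2.1,-7.9],
    [19.2,2.1,-7.9],
    [19.2,2.1,-7.9],
    [19.2,2.1,-7.9],
    [19.2,2.1,-2],
    [19.2,2.1,0]
  ],
  "turn": [0,0,0,0,0,0,0,0,0,0,0],
  "grip": [1,1,1,1,1,1,1,0.7,0.7,0.7,0.43]
}}

```text
time_s: 4.15
position: [0.6357, -0.0825, 0.1039]
tcp_rot: [[0.968, 0.252, 0.006], [0.252, -0.968, -0.002], [0.005, 0.003, -1.0]]
force: [0.4, 0.1, -0.0]
opening: 0.35
grasp_force: 0.0
```

Request:
{"api": "jog_arm", "payload": {
  "delta_pos": [
    [-11.2,-3,0],
    [-11.2,-3,0],
    [-11.2,-3,-4],
    [-11.2,-3,-8.3],
    [-11.2,-3,-8.3],
    [-11.2,-3,-8.3],
    [-11.2,-3,-8.3],
    [-11.2,-3,-8.3],
    [-11.2,-3,-8.3],
    [-11.2,-3,-3],
    [-11.2,-3,0]
  ],
  "turn": [0,0,0,0,0,0,0,0,0,0,0],
  "grip": [0.43,0.43,0.43,0.43,0.43,1,1,1,1,1,1]
}}

```text
time_s: 5.52
position: [0.5221, -0.1119, 0.1015]
tcp_rot: [[0.968, 0.252, 0.001], [0.252, -0.968, -0.0], [0.001, 0.001, -1.0]]
force: [0.7, -0.2, -0.8]
opening: 0.169
grasp_force: 30.0
```

Held. Now I place it at (0.664,−0.082).

Request:
{"api": "jog_arm", "payload": {
  "delta_pos": [
    [14.2,3,0],
    [14.2,3,0],
    [14.2,3,0],
    [14.2,3,-3],
    [14.2,3,-7.9],
    [14.2,3,-7.9],
    [14.2,3,-7.9],
    [14.2,3,-7.9],
    [14.2,3,-7.9],
    [14.2,3,-2],
    [14.2,3,0]
  ],
  "turn": [0,0,0,0,0,0,0,0,0,0,0],
  "grip": [1,1,1,1,1,1,1,0.7,0.7,0.7,0.43]
}}

```text
time_s: 6.9
position: [0.6661, -0.0825, 0.1042]
tcp_rot: [[0.968, 0.252, 0.007], [0.252, -0.968, -0.002], [0.006, 0.004, -1.0]]
force: [0.1, -1.2, 0.3]
opening: 0.347
grasp_force: 0.0
```

Request:
{"api": "jog_arm", "payload": {
  "delta_pos": [
    [-14.5,5.4,0],
    [-14.5,5.4,0],
    [-14.5,5.4,0],
    [-14.5,5.4,-4],
    [-14.5,5.4,-8.3],
    [-14.5,5.4,-8.3],
    [-14.5,5.4,-8.3],
    [-14.5,5.4,-8.3],
    [-14.5,5.4,-8.3],
    [-14.5,5.4,-8.3],
    [-14.5,5.4,-3],
    [-14.5,5.4,0]
  ],
  "turn": [0,0,0,0,0,0,0,0,0,0,0,0],
  "grip": [0.43,0.43,0.43,0.43,0.43,0.43,1,1,1,1,1,1]
}}

```text
time_s: 8.4
position: [0.519, -0.0279, 0.1015]
tcp_rot: [[0.968, 0.252, 0.001], [0.252, -0.968, -0.0], [0.001, 0.001, -1.0]]
force: [-0.8, -0.8, -0.8]
opening: 0.161
grasp_force: 30.0
```

Request:
{"api": "jog_arm", "payload": {
  "delta_pos": [
    [17.5,-5.4,0],
    [17.5,-5.4,0],
    [17.5,-5.4,0],
    [17.5,-5.4,0],
    [17.5,-5.4,-3],
    [17.5,-5.4,-7.9],
    [17.5,-5.4,-7.9],
    [17.5,-5.4,-7.9],
    [17.5,-5.4,-7.9],
    [17.5,-5.4,-7.9],
    [17.5,-5.4,-2],
    [17.5,-5.4,0]
  ],
  "turn": [0,0,0,0,0,0,0,0,0,0,0,0],
  "grip": [1,1,1,1,1,1,1,1,0.7,0.7,0.7,0.43]
}}

```text
time_s: 9.9
position: [0.6962, -0.0824, 0.1045]
tcp_rot: [[0.968, 0.252, 0.007], [0.252, -0.968, -0.002], [0.007, 0.004, -1.0]]
force: [0.9, 0.2, -0.4]
opening: 0.347
grasp_force: 0.0
```

Run:
```python
from h import *
for i,n in enumerate(("scene","top")):
    c=capture(n); u,v=map(int,proj(c,[.57,0.05,.02]))
    cv2.imwrite(f"pics/p{i}.png",cv2.resize(c["color"][v-75:v+75,u-130:u+130],None,fx=3,fy=3,interpolation=cv2.INTER_CUBIC)); print(u,v)
```

```text
265 237
301 191
```

View pics/p0.png

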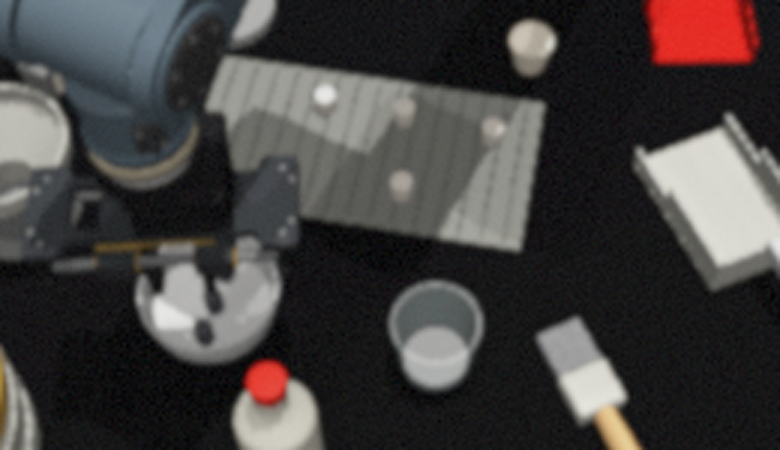

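Two steel cylinders show in the dish at (212,297) and (205,330); the third is probably behind the fingers. All four ceramic cylinders are still in place at (325,95), (403,110), (493,128) and (400,185).

Request:
{"api": "jog_arm", "payload": {
  "delta_pos": [
    [-25.1,4.3,0],
    [-25.1,4.3,0],
    [-25.1,4.3,0],
    [-25.1,4.3,0],
    [-25.1,4.3,-4],
    [-25.1,4.3,-8.5],
    [-25.1,4.3,-8.5],
    [-25.1,4.3,-8.5],
    [-25.1,4.3,-8.5],
    [-25.1,4.3,-8.5],
    [-25.1,4.3,-3],
    [-25.1,4.3,1.7]
  ],
  "turn": [0,0,0,0,0,0,0,0,0,0,0,0],
  "grip": [0.43,0.43,0.43,0.43,0.43,0.43,0.43,1,1,1,1,1]
}}

```text
time_s: 11.5
position: [0.4424, -0.0387, 0.1185]
tcp_rot: [[0.968, 0.252, -0.0], [0.252, -0.968, 0.0], [-0.0, -0.0, -1.0]]
force: [1.7, -0.1, -0.5]
opening: 0.092
grasp_force: 0.0
```

Run:
```python
from h import *
print(read_state()["opening"])
for i,n in enumerate(("scene","top")):
    c=capture(n); u,v=map(int,proj(c,[.5,0.03,.02]))
    cv2.imwrite(f"pics/q{i}.png",cv2.resize(c["color"][v-50:v+50,u-65:u+65],None,fx=3,fy=3,interpolation=cv2.INTER_CUBIC)); print(u,v)
cv2.imwrite("pics/q.png",np.hstack([cv2.imread(f"pics/q{i}.png") for i in(0,1)]))
```

```text
0.09159675896814472
263 214
308 213
```

View pics/q.png

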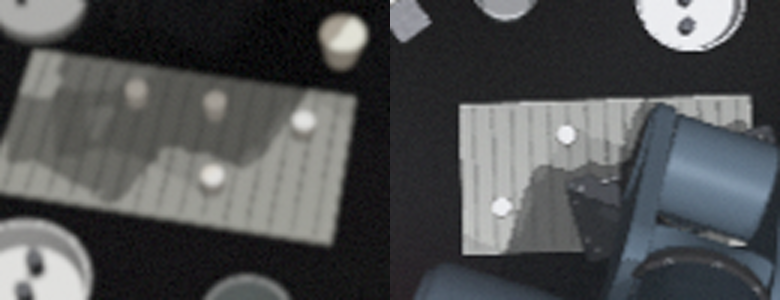

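The fingers had not finished closing before the lift, so this was a miss. The cylinder is still upright at scene crop (137,92). I'll measure the four again.

Run:
```python
from h import *
c=capture("scene");g=cv2.cvtColor(c["color"],cv2.COLOR_BGR2GRAY)
s=lambda x,y:(263-65+(x+.5)/3-.5,214-50+(y+.5)/3-.5)
for p in((136,89),(214,100),(303,119),(212,174)): print(p,np.round(onz(c,*s(*p),.021)[:2],4))
T=capture("top");t=lambda x,y:(308-65+(x-390+.5)/3-.5,213-50+(y+.5)/3-.5)
for p in((566,134),(502,207)): print(p,np.round(onz(T,*t(*p),.023)[:2],4))
```

```text
(136, 89) [ 0.4444 -0.0398]
(214, 100) [0.4426 0.0332]
(303, 119) [0.4476 0.1169]
(212, 174) [0.5219 0.048 ]
(566, 134) [0.5201 0.0515]
(502, 207) [0.4454 0.1197]
```

Request:
{"api": "jog_arm", "payload": {
  "delta_pos": [
    [0,0,0],
    [0,0,-3],
    [0,0,-6],
    [0,0,-6],
    [0,0,-10.2],
    [0,0,-10.2],
    [0,0,-10.2],
    [0,0,-10.2],
    [0,0,-10.2],
    [0,0,-10.2],
    [0,0,-10.2],
    [0,0,-7]
  ],
  "turn": [0,0,0,0,0,0,0,0,0,0,0,0],
  "grip": [0.6,0.6,0.6,0.6,0.6,0.6,1,1,1,1,1,1]
}}

```text
time_s: 13.2
position: [0.4417, -0.0386, 0.0468]
tcp_rot: [[0.968, 0.252, -0.003], [0.252, -0.968, 0.001], [-0.002, -0.002, -1.0]]
force: [0.3, -0.6, -0.0]
opening: 0.214
grasp_force: 30.0
```

Request:
{"api": "jog_arm", "payload": {
  "delta_pos": [
    [0,0,6],
    [7.4,39.4,7],
    [7.4,39.4,7],
    [7.4,39.4,7],
    [7.4,39.4,7],
    [7.4,39.4,7],
    [7.4,39.4,7],
    [7.4,39.4,7],
    [7.4,39.4,3],
    [7.4,39.4,-3],
    [7.4,39.4,-3.1],
    [7.4,39.4,-3.1]
  ],
  "turn": [0,4,8,12,16,19.4,19.4,19.4,19.4,19.4,19.4,19.4],
  "grip": [1,1,1,1,1,1,1,1,1,1,1,1]
}}

```text
time_s: 14.7
position: [0.5172, 0.3554, 0.0175]
tcp_rot: [[0.829, 0.559, 0.001], [0.559, -0.829, 0.001], [0.001, 0.0, -1.0]]
force: [1.3, -0.7, 0.7]
opening: 0.219
grasp_force: 29.9
```

Request:
{"api": "jog_arm", "payload": {
  "delta_pos": [
    [0,0,0],
    [0,0,0],
    [0,0,0],
    [0,0,0],
    [0,0,5],
    [0,0,11]
  ],
  "turn": [0,0,0,0,0,0],
  "grip": [1,0.6,0.6,0.6,0.6,0.6]
}}

```text
time_s: 15.45
position: [0.5154, 0.3546, 0.1256]
tcp_rot: [[0.829, 0.559, -0.004], [0.559, -0.829, -0.002], [-0.004, -0.001, -1.0]]
force: [1.5, 0.7, 0.7]
opening: 0.399
grasp_force: 0.0
```

Run:
```python
from h import *
for i,n in enumerate(("scene","top")):
    c=capture(n); u,v=map(int,proj(c,[.5,0.34,.02]))
    u0,v0=max(u-65,0),v-50
    cv2.imwrite(f"pics/r{i}.png",cv2.resize(c["color"][v0:v0+100,u0:u0+130],None,fx=3,fy=3,interpolation=cv2.INTER_CUBIC)); print(u0,v0)
cv2.imwrite("pics/r.png",np.hstack([cv2.imread(f"pics/r{i}.png") for i in(0,1)]))
```

```text
314 183
144 165
```

View pics/r.png

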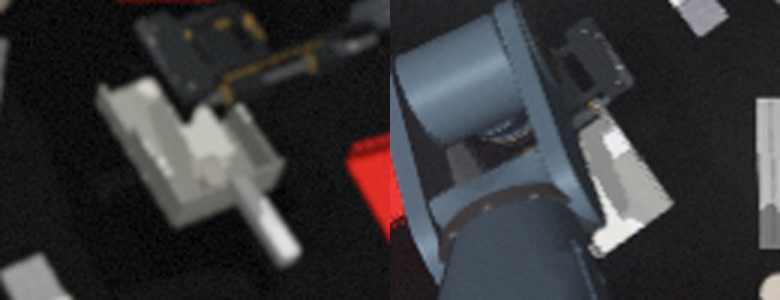

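The scene crop shows the ceramic cylinder in the scoop at (212,172), near the back wall. Next is the one at (0.442,0.035).

Request:
{"api": "jog_arm", "payload": {
  "delta_pos": [
    [-7.5,-32,0],
    [-7.5,-32,0],
    [-7.5,-32,0],
    [-7.5,-32,0],
    [-7.5,-32,0],
    [-7.5,-32,-3],
    [-7.5,-32,-8],
    [-7.5,-32,-11.1],
    [-7.5,-32,-11.1],
    [-7.5,-32,-11.1],
    [-7.5,-32,-11.1],
    [-7.5,-32,-11.1]
  ],
  "turn": [0,0,0,0,0,0,0,0,0,0,0,0],
  "grip": [0.6,0.6,0.6,0.6,0.6,0.6,0.6,0.6,0.6,1,1,1]
}}

```text
time_s: 17.05
position: [0.4425, 0.0352, 0.0162]
tcp_rot: [[0.829, 0.56, 0.003], [0.56, -0.829, -0.001], [0.002, 0.002, -1.0]]
force: [-0.0, -0.0, 4.6]
opening: 0.211
grasp_force: 30.0
```

Request:
{"api": "jog_arm", "payload": {
  "delta_pos": [
    [0,0,0],
    [0,0,5],
    [0,0,10],
    [5.5,30.6,10.2],
    [5.5,30.6,10.2],
    [5.5,30.6,10.2],
    [5.5,30.6,10.2],
    [5.5,30.6,10.2],
    [5.5,30.6,10.2],
    [5.5,30.6,6],
    [5.5,30.6,0.2],
    [5.5,30.6,0.2]
  ],
  "turn": [0,0,0,0,0,0,0,0,0,0,0,0],
  "grip": [1,1,1,1,1,1,1,1,1,1,1,1]
}}

```text
time_s: 18.55
position: [0.4921, 0.3382, 0.0127]
tcp_rot: [[0.829, 0.558, -0.012], [0.558, -0.83, -0.005], [-0.013, -0.002, -1.0]]
force: [-1.4, -0.2, -0.2]
opening: 0.218
grasp_force: 29.9
```

Request:
{"api": "jog_arm", "payload": {
  "delta_pos": [
    [0,0,0.4],
    [0,0,0.4],
    [0,0,0.4],
    [0,0,0.4],
    [0,0,0.4],
    [0,0,5],
    [0,0,9]
  ],
  "turn": [0,0,0,0,0,0,0],
  "grip": [1,1,0.6,0.6,0.6,0.6,0.6]
}}

```text
time_s: 19.42
position: [0.4963, 0.3411, 0.1076]
tcp_rot: [[0.829, 0.559, -0.001], [0.559, -0.829, -0.0], [-0.001, -0.0, -1.0]]
force: [1.1, -0.4, 1.0]
opening: 0.4
grasp_force: 0.0
```

Request:
{"api": "jog_arm", "payload": {
  "delta_pos": [
    [-5,-22.2,0],
    [-5,-22.2,0],
    [-5,-22.2,0],
    [-5,-22.2,0],
    [-5,-22.2,-4],
    [-5,-22.2,-8.8],
    [-5,-22.2,-8.8],
    [-5,-22.2,-8.8],
    [-5,-22.2,-8.8],
    [-5,-22.2,-8.8],
    [-5,-22.2,-8.8],
    [-5,-22.2,-4]
  ],
  "turn": [0,0,0,0,0,0,0,0,0,0,0,0],
  "grip": [0.6,0.6,0.6,0.6,0.6,0.6,0.6,1,1,1,1,1]
}}

```text
time_s: 20.92
position: [0.4448, 0.1192, 0.0658]
tcp_rot: [[0.829, 0.559, -0.006], [0.559, -0.829, -0.0], [-0.005, -0.003, -1.0]]
force: [0.2, 0.2, -0.2]
opening: 0.188
grasp_force: 30.0
```

Request:
{"api": "jog_arm", "payload": {
  "delta_pos": [
    [0,0,5],
    [2.9,20.8,5],
    [2.9,20.8,5],
    [2.9,20.8,5],
    [2.9,20.8,5],
    [2.9,20.8,2],
    [2.9,20.8,-4.5],
    [2.9,20.8,-4.5],
    [2.9,20.8,-4.5],
    [2.9,20.8,-4.5],
    [2.9,20.8,-4.5],
    [2.9,20.8,-4.5]
  ],
  "turn": [0,0,0,0,0,0,0,0,0,0,0,0],
  "grip": [1,1,1,1,1,1,1,1,1,0.6,0.6,0.6]
}}

```text
time_s: 22.42
position: [0.4763, 0.3275, 0.0237]
tcp_rot: [[0.829, 0.559, 0.002], [0.559, -0.829, 0.001], [0.003, 0.0, -1.0]]
force: [-0.0, 0.2, 1.0]
opening: 0.385
grasp_force: 0.0
```

Request:
{"api": "jog_arm", "payload": {
  "delta_pos": [
    [0,0,5],
    [0,0,9],
    [-3.5,-20,9],
    [-3.5,-27.7,9],
    [4.6,-27.7,9],
    [4.6,-27.7,9],
    [4.6,-27.7,9],
    [4.6,-27.7,9]
  ],
  "turn": [0,0,0,0,0,0,0,0],
  "grip": [0.6,0.6,0.6,0.6,0.6,0.6,0.6,0.6]
}}

```text
time_s: 23.42
position: [0.5237, 0.0473, 0.1127]
tcp_rot: [[0.832, 0.555, 0.003], [0.555, -0.832, -0.001], [0.002, 0.002, -1.0]]
force: [-0.7, 0.5, 1.1]
opening: 0.403
grasp_force: 0.0
```

Run:
```python
from h import *
print(read_state()["position"])
for i,n,P,w in((0,"scene",[.5,.34,.02],65),(1,"top",[.5,0.34,.02],65)):
    c=capture(n); u,v=map(int,proj(c,P))
    u0,v0=max(u-65,0),v-50
    cv2.imwrite(f"pics/s{i}.png",cv2.resize(c["color"][v0:v0+100,u0:u0+130],None,fx=3,fy=3,interpolation=cv2.INTER_CUBIC)); print(u0,v0)
c=capture("scene"); u,v=map(int,proj(c,[.58,0,.02]));print(u,v)
cv2.imwrite("pics/s2.png",cv2.resize(c["color"][v-40:v+60,u-90:u+40],None,fx=3,fy=3,interpolation=cv2.INTER_CUBIC))
c=capture("top"); u,v=map(int,proj(c,[.66,-.08,.02]));print(u,v)
cv2.imwrite("pics/s3.png",cv2.resize(c["color"][v-50:v+50,u-65:u+65],None,fx=3,fy=3,interpolation=cv2.INTER_CUBIC))
I=[cv2.imread(f"pics/s{i}.png") for i in range(4)]
cv2.imwrite("pics/s.png",np.vstack([np.hstack(I[:2]),np.hstack(I[2:])]))
```

```text
[0.52366624 0.0472768  0.11273953]
314 183
144 165
245 237
341 162
```

View pics/s.png

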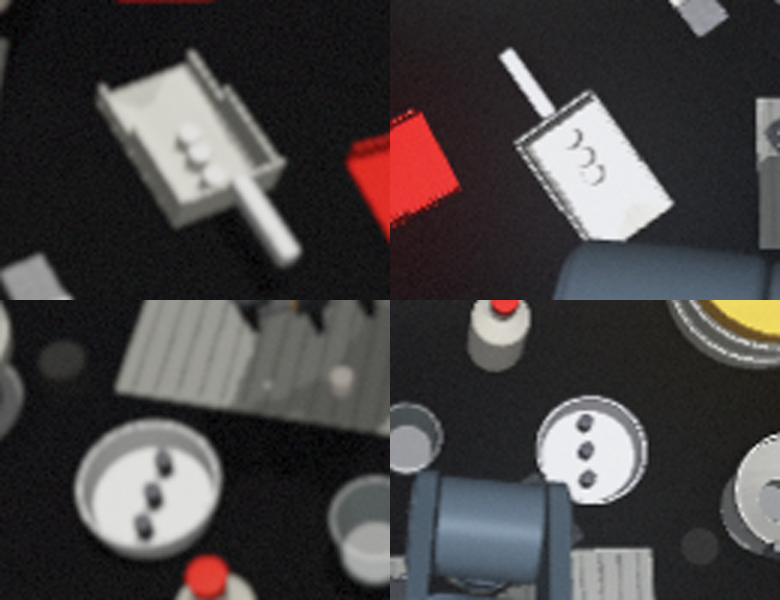

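The three steel cylinders stand in the dish at (585,422), (586,450) and (588,480). Three ceramic ones stand in the scoop at (190,135), (197,153) and (215,177). The last ceramic is on the mat at (342,378), where it started.

Request:
{"api": "jog_arm", "payload": {
  "delta_pos": [
    [0,0,-5],
    [0,0,-9.3],
    [0,0,-9.3],
    [0,0,-9.3],
    [0,0,-9.3],
    [0,0,-9.3],
    [0,0,-9.3],
    [0,0,-9.3],
    [0,0,-4],
    [0,0,0.5]
  ],
  "turn": [0,0,0,0,0,0,0,0,0,0],
  "grip": [0.6,0.6,0.6,1,1,1,1,1,1,1]
}}

```text
time_s: 24.88
position: [0.5214, 0.0501, 0.1183]
tcp_rot: [[0.829, 0.559, -0.0], [0.559, -0.829, -0.0], [-0.0, -0.0, -1.0]]
force: [2.0, 0.9, -0.2]
opening: 0.191
grasp_force: 30.0
```

Request:
{"api": "jog_arm", "payload": {
  "delta_pos": [
    [-6.5,26.4,0],
    [-6.5,26.4,0],
    [-6.5,26.4,0],
    [-6.5,26.4,0],
    [-6.5,26.4,0],
    [-6.5,26.4,-4],
    [-6.5,26.4,-9.4],
    [-6.5,26.4,-9.4],
    [-6.5,26.4,-9.4],
    [-6.5,26.4,-9.4]
  ],
  "turn": [0,0,0,0,0,0,0,0,0,0],
  "grip": [1,1,1,1,1,1,1,1,1,1]
}}

```text
time_s: 26.12
position: [0.4583, 0.3148, 0.0256]
tcp_rot: [[0.829, 0.559, 0.004], [0.559, -0.829, 0.002], [0.005, 0.001, -1.0]]
force: [0.1, 1.4, 0.4]
opening: 0.219
grasp_force: 29.7
```

Request:
{"api": "jog_arm", "payload": {
  "delta_pos": [
    [0,0,-0.5],
    [0,0,-0.5],
    [0,0,-0.5],
    [0,0,-0.5],
    [0,0,-0.5],
    [0,0,5],
    [0,0,9]
  ],
  "turn": [0,0,0,0,0,0,0],
  "grip": [1,1,0.6,0.6,0.6,0.6,0.6]
}}

```text
time_s: 27.0
position: [0.4566, 0.3143, 0.1139]
tcp_rot: [[0.829, 0.559, -0.0], [0.559, -0.829, -0.0], [-0.0, -0.0, -1.0]]
force: [0.5, 0.9, -0.2]
opening: 0.399
grasp_force: 0.0
```

Run:
```python
from h import *
for i,n,P in((0,"scene",[.5,.34,.02]),(1,"scene",[.57,-.27,.1]),(2,"top",[.53,-.28,.1])):
    c=capture(n); u,v=map(int,proj(c,P))
    u0,v0=max(u-43,0),v-45
    cv2.imwrite(f"pics/t{i}.png",cv2.resize(c["color"][v0:v0+95,u0:u0+86],None,fx=3,fy=3,interpolation=cv2.INTER_CUBIC)); print(u0,v0)
I=[cv2.imread(f"pics/t{i}.png") for i in range(3)]
cv2.imwrite("pics/t.png",np.hstack(I))
```

```text
336 188
97 154
370 153
```

View pics/t.png

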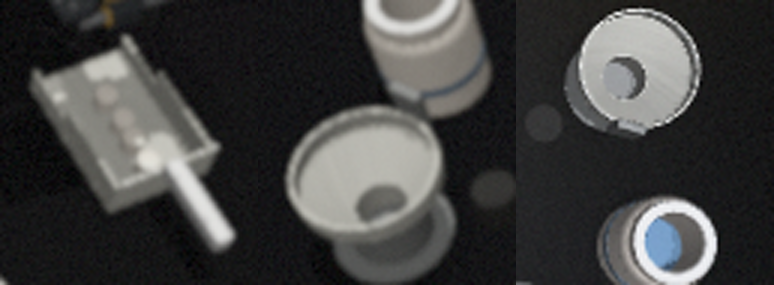

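The left crop shows the ceramic cylinders lined up in the scoop from (105,95) to (155,153). In the top crop the funnel rim is centred at about (639,70), with the lug top at about (632,126).

Run:
```python
from h import *
S=capture("scene");T=capture("top")
def tri(a,b):
    (o1,d1),(o2,d2)=ray(T,*a),ray(S,*b)
    A=np.stack([d1,-d2],1); k=np.linalg.lstsq(A,o2-o1,rcond=None)[0]
    p,q=o1+k[0]*d1,o2+k[1]*d2; return np.round((p+q)/2,4),round(float(np.linalg.norm(p-q)),4)
t=lambda x,y:(370+(x-516+.5)/3-.5,153+(y+.5)/3-.5)
s=lambda x,y:(97+(x-258+.5)/3-.5,154+(y+.5)/3-.5)
print("lug",tri(t(632,127),s(408,97)),onz(T,*t(632,125),.133),onz(S,*s(407,88),.133))
print("rim",tri(t(639.5,70.5),s(365,162)))
print("jar",tri(t(675,244),s(412,5)))
```

```text
lug (array([ 0.5394, -0.2592,  0.1199]), 0.0001) [ 0.5396072  -0.25545799  0.133     ] [ 0.53952062 -0.25682689  0.133     ]
rim (array([ 0.5987, -0.2764,  0.1031]), 0.0036)
jar (array([ 0.4254, -0.3028,  0.0987]), 0.0017)
```

Request:
{"api": "jog_arm", "payload": {
  "delta_pos": [
    [0,0,6],
    [8.2,-57,8],
    [8.2,-57,8],
    [8.2,-57,8],
    [8.2,-57,8],
    [8.2,-57,8],
    [8.2,-57,8],
    [8.2,-57,8],
    [8.2,-57,8],
    [8.2,-57,8],
    [8.2,-57,8],
    [8.2,-57,4]
  ],
  "turn": [0,5,10,15,20,25,30,35,38.4,38.4,38.4,38.4],
  "grip": [0.6,0.6,0.6,0.6,0.6,0.6,0.6,0.6,0.6,0.6,0.6,0.6]
}}

```text
time_s: 28.75
position: [0.5401, -0.2582, 0.1536]
tcp_rot: [[0.305, 0.952, 0.004], [0.952, -0.305, -0.003], [-0.001, 0.005, -1.0]]
force: [-1.0, 0.2, -1.6]
opening: 0.396
grasp_force: 0.0
```

Request:
{"api": "jog_arm", "payload": {
  "delta_pos": [
    [0,0,0],
    [0,0,-2],
    [0,0,-4.2],
    [0,0,-4.2]
  ],
  "turn": [0,0,0,0],
  "grip": [0.6,0.6,0.6,0.6]
}}

```text
time_s: 29.25
position: [0.5375, -0.254, 0.1101]
tcp_rot: [[0.301, 0.954, -0.004], [0.954, -0.301, 0.003], [0.002, -0.004, -1.0]]
force: [-0.5, 0.2, 0.1]
opening: 0.399
grasp_force: 0.0
```

Request:
{"api": "jog_arm", "payload": {
  "delta_pos": [
    [0,0,0],
    [0,0,0],
    [0,0,0],
    [0,0,0],
    [0,0,0],
    [0,0,1],
    [0,0,3],
    [0,0,3]
  ],
  "turn": [0,0,0,0,0,0,0,0],
  "grip": [1,1,1,1,1,1,1,1]
}}

```text
time_s: 30.25
position: [0.5388, -0.2563, 0.1422]
tcp_rot: [[0.302, 0.953, 0.001], [0.953, -0.302, -0.001], [-0.001, 0.002, -1.0]]
force: [-0.9, 0.1, -0.8]
opening: 0.107
grasp_force: 30.0
```

Request:
{"api": "jog_arm", "payload": {
  "delta_pos": [
    [0,0,5],
    [0,0,10],
    [0,0,10],
    [-8,-1,10],
    [-17.4,-2.1,10],
    [-17.4,-2.1,10],
    [-17.4,-2.1,10],
    [-17.4,-2.1,8],
    [-17.4,-2.1,7.8],
    [-17.4,-2.1,7.8]
  ],
  "turn": [0,0,0,0,0,0,0,0,0,0],
  "grip": [1,1,1,1,1,1,1,1,1,1]
}}

```text
time_s: 31.5
position: [0.3649, -0.2765, 0.2185]
tcp_rot: [[0.302, 0.953, -0.001], [0.953, -0.302, 0.001], [0.001, -0.001, -1.0]]
force: [0.5, -0.2, -0.4]
opening: 0.114
grasp_force: 30.0
```

Run:
```python
from h import *
print(read_state()["position"])
I=[]
for i,n,P in((1,"scene",[.43,-.28,.15]),(2,"top",[.43,-.28,.15]),(0,"scene",[.6,-.275,.05]),(3,"top",[.6,-.275,.05])):
    c=capture(n); u,v=map(int,proj(c,P))
    u0,v0=max(u-45,0),v-45
    I.append(cv2.resize(c["color"][v0:v0+90,u0:u0+90],None,fx=3,fy=3,interpolation=cv2.INTER_CUBIC)); print(u0,v0)
cv2.imwrite("pics/u.png",np.vstack([np.hstack(I[:2]),np.hstack(I[2:])]))
```

```text
[ 0.36485902 -0.27646834  0.21847942]
106 99
375 186
93 174
361 133
```

View pics/u.png

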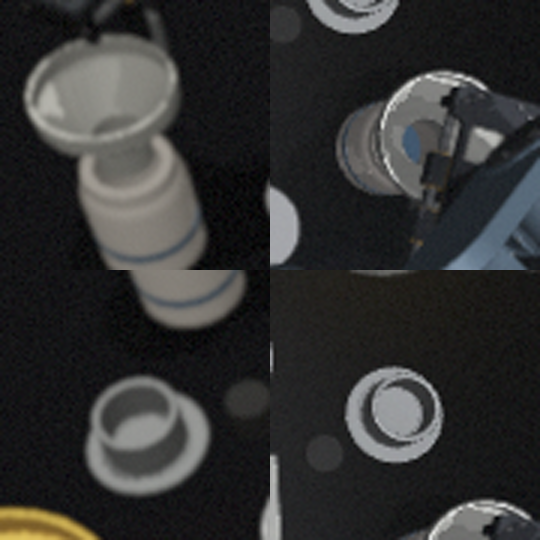

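The funnel's stem hangs over the jar mouth at scene (125,155), with the jar rim at about (130,170). The empty drip cup shows at scene (136,412) and top (405,407). Now I lower the funnel.

Request:
{"api": "jog_arm", "payload": {
  "delta_pos": [
    [0,0,-1.5],
    [0,0,-3],
    [0,0,-4],
    [0,0,-4.4],
    [0,0,-4.4]
  ],
  "turn": [0,0,0,0,0],
  "grip": [1,1,1,1,1]
}}

```text
time_s: 32.33
position: [0.3651, -0.2777, 0.1762]
tcp_rot: [[0.302, 0.953, 0.001], [0.953, -0.302, -0.002], [-0.002, 0.002, -1.0]]
force: [-1.6, 0.7, 5.7]
opening: 0.114
grasp_force: 30.0
```

Run:
```python
from h import *
s=read_state();print(s["position"],s["force"],s["opening"])
T,S=capture("top"),capture("scene")
a=(361+(405-270)/3,133+(407-270)/3);b=(93+136/3,174+(412-270)/3)
print("cup",onz(T,*a,.05),onz(S,*b,.05))
```

```text
[ 0.36508322 -0.27765459  0.17621693] [-1.55695813  0.65179306  5.71604684] 0.11395343251644068
cup [ 0.59992131 -0.27486997  0.05      ] [ 0.60420374 -0.27485112  0.05      ]
```

Request:
{"api": "jog_arm", "payload": {
  "delta_pos": [
    [0,0,0.1],
    [0,0,0.1],
    [0,0,0.1],
    [0,0,0.1],
    [0,0,0.2],
    [0,0,4],
    [0,0,9],
    [0,0,9]
  ],
  "turn": [0,0,0,0,0,0,0,0],
  "grip": [0.85,0.8,0.65,0.6,0.6,0.6,0.6,0.6]
}}

```text
time_s: 33.42
position: [0.3664, -0.2789, 0.2686]
tcp_rot: [[0.302, 0.953, 0.006], [0.953, -0.302, -0.007], [-0.005, 0.008, -1.0]]
force: [-0.2, -1.0, 0.2]
opening: 0.401
grasp_force: 0.0
```

Run:
```python
from h import *
print(read_state()["position"])
I=[]
for n,P in(("scene",[.43,-.29,.14]),("top",[.43,-.29,.15]),("top",[.54,.35,.03])):
    c=capture(n); u,v=map(int,proj(c,P))
    u0,v0=max(u-43,0),v-45
    I.append(cv2.resize(c["color"][v0:v0+90,u0:u0+86],None,fx=3,fy=3,interpolation=cv2.INTER_CUBIC)); print(u0,v0)
cv2.imwrite("pics/v.png",np.hstack(I))
```

```text
[ 0.36636588 -0.27889841  0.26857732]
105 101
381 186
162 157
```

View pics/v.png

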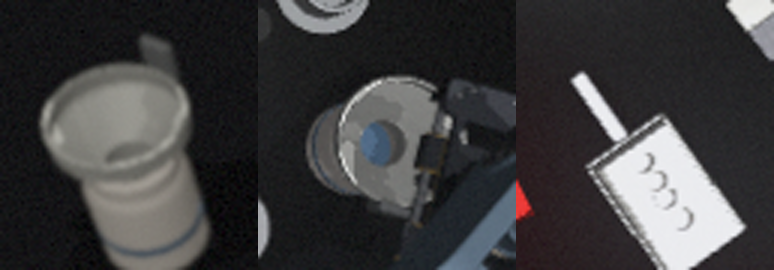

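The funnel stands level in the jar, with its rim at scene (115,118). The scoop holds all four ceramic cylinders, and its handle runs from (622,135) to (578,78) in the right crop.

```bash
cat >> h.py <<'E'
def handle(n="top",box=(150,260,150,250),z=.06):
    c=capture(n); im=c["color"]; return c,im
E
python3 - <<'E'
from h import *
T=capture("top");t=lambda x,y:(162+(x-516+.5)/3-.5,157+(y+.5)/3-.5)
for n,p,z in(("a",(622,135),.06),("b",(579,79),.06),("bk1",(664,116),.049),("bk2",(587,167),.049),("spR",(745,227),.002)):
    print(n,np.round(onz(T,*t(*p),z)[:2],4))
E
```

```text
a [0.54   0.3705]
b [0.5985 0.4146]
bk1 [0.5601 0.3295]
bk2 [0.5092 0.4084]
spR [0.4472 0.2522]
```

Request:
{"api": "jog_arm", "payload": {
  "delta_pos": [
    [20.1,66.7,0],
    [20.1,66.7,0],
    [20.1,66.7,0],
    [20.1,66.7,0],
    [20.1,66.7,0],
    [20.1,66.7,0],
    [20.1,66.7,0],
    [20.1,66.7,0],
    [20.1,66.7,0],
    [20.1,66.7,0],
    [20.1,66.7,-8],
    [20.1,66.7,-15]
  ],
  "turn": [-4,-8,-12,-16,-20,-25,-30,-35,-38.4,-38.4,-38.4,-38.4],
  "grip": [0.6,0.6,0.6,0.6,0.6,0.6,0.6,0.6,0.6,0.6,0.6,0.6]
}}

```text
time_s: 35.12
position: [0.5627, 0.3812, 0.1566]
tcp_rot: [[0.828, 0.561, 0.002], [0.561, -0.828, 0.001], [0.003, 0.0, -1.0]]
force: [0.6, 0.4, 0.1]
opening: 0.398
grasp_force: 0.0
```

Request:
{"api": "jog_arm", "payload": {
  "delta_pos": [
    [0,0,-4],
    [0,0,-8.2],
    [0,0,-8.2],
    [0,0,-8.2],
    [0,0,-8.2],
    [0,0,-8.2],
    [0,0,-8.2],
    [0,0,-8.2]
  ],
  "turn": [0,0,0,0,0,0,0,0],
  "grip": [0.6,0.6,0.6,1,1,1,1,1]
}}

```text
time_s: 36.12
position: [0.5621, 0.3783, 0.077]
tcp_rot: [[0.829, 0.559, 0.001], [0.559, -0.829, 0.0], [0.001, 0.0, -1.0]]
force: [0.3, -0.9, -0.4]
opening: 0.013
grasp_force: 0.0
```

Request:
{"api": "jog_arm", "payload": {
  "delta_pos": [
    [0.4,1.2,0],
    [0.4,1.2,0],
    [0.4,1.2,0],
    [0.4,1.2,0],
    [0.4,1.2,0],
    [0.4,1.2,-2.2],
    [0.4,1.2,-4.2],
    [0.4,1.2,-4.2],
    [0.4,1.2,-4.2]
  ],
  "turn": [0,0,0,0,0,0,0,0,0],
  "grip": [0.6,0.6,0.6,0.6,0.6,0.6,0.6,0.6,0.6]
}}

```text
time_s: 37.25
position: [0.5662, 0.3903, 0.0345]
tcp_rot: [[0.829, 0.559, 0.0], [0.559, -0.829, 0.0], [0.0, 0.0, -1.0]]
force: [-0.5, -0.1, -0.3]
opening: 0.397
grasp_force: 0.0
```

Request:
{"api": "jog_arm", "payload": {
  "delta_pos": [
    [0,0,0],
    [0,0,0],
    [0,0,0],
    [0,0,0],
    [0,0,0],
    [0,0,0]
  ],
  "turn": [0,0,0,0,0,0],
  "grip": [1,1,1,1,1,1]
}}

```text
time_s: 38.0
position: [0.5665, 0.3902, 0.0351]
tcp_rot: [[0.829, 0.559, 0.001], [0.559, -0.829, 0.0], [0.001, 0.0, -1.0]]
force: [0.2, -0.7, 3.8]
opening: 0.178
grasp_force: 29.9
```

Request:
{"api": "jog_arm", "payload": {
  "delta_pos": [
    [0,0,0.3],
    [0,0,0.6],
    [0,0,1],
    [0,0,1.5],
    [0,0,2],
    [0,0,2],
    [0,0,2]
  ],
  "turn": [0,0,0,0,0,0,0],
  "grip": [1,1,1,1,1,1,1]
}}

```text
time_s: 38.88
position: [0.5659, 0.3902, 0.0545]
tcp_rot: [[0.829, 0.559, -0.0], [0.559, -0.829, -0.0], [-0.0, -0.0, -1.0]]
force: [0.4, 0.3, -2.8]
opening: 0.179
grasp_force: 29.9
```

Run:
```python
from h import *
s=read_state();print(s["position"],s["force"],s["moment"])
I=[]
for n,P in(("scene",[.5,.35,.04]),("top",[.5,.35,.04])):
    c=capture(n); u,v=map(int,proj(c,P)); u0,v0=max(u-65,0),v-50
    I.append(cv2.resize(c["color"][v0:v0+100,u0:u0+130],None,fx=3,fy=3,interpolation=cv2.INTER_CUBIC)); print(u0,v0)
cv2.imwrite("pics/w.png",np.hstack(I))
```

```text
[0.56587904 0.3901522  0.0544971 ] [ 0.37812837  0.31080357 -2.82087576] [ 0.08585517 -0.23581677 -0.00550186]
319 179
139 165
```

View pics/w.png

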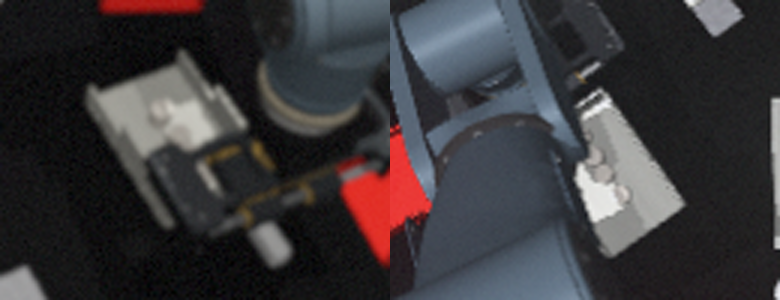

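The scoop hangs in the grip with its full weight of 2.8 N. In the scene crop the cylinders show at (160,110) and (178,130), still in place. While it is just above the bench, I'll test how grip closure affects the holding force.

Request:
{"api": "jog_arm", "payload": {
  "delta_pos": [
    [0,0,0],
    [0,0,0]
  ],
  "turn": [0,0],
  "grip": [0.86,0.86]
}}

```text
time_s: 39.22
position: [0.5659, 0.3902, 0.0543]
tcp_rot: [[0.829, 0.559, -0.0], [0.559, -0.829, -0.0], [-0.0, -0.0, -1.0]]
force: [-0.2, 0.4, -2.9]
opening: 0.182
grasp_force: 29.9
```

Request:
{"api": "jog_arm", "payload": {
  "delta_pos": [
    [0,0,0],
    [0,0,0]
  ],
  "turn": [0,0],
  "grip": [0.835,0.835]
}}

```text
time_s: 39.48
position: [0.5659, 0.3902, 0.0544]
tcp_rot: [[0.829, 0.559, -0.0], [0.559, -0.829, -0.0], [-0.0, -0.0, -1.0]]
force: [-0.2, -0.1, -1.8]
opening: 0.183
grasp_force: 29.9
```

Run:
```python
from h import *
s=read_state();print(s["position"],s["force"],s["moment"],s["grasp_force"],s["opening"])
```

```text
[0.56592629 0.39017262 0.05442307] [-0.18513754 -0.09916235 -1.79596742] [ 0.16940477 -0.17208899 -0.00718567] 29.92504058405757 0.18297343537425562
```

Request:
{"api": "jog_arm", "payload": {
  "delta_pos": [
    [0,0,1],
    [0,0,2],
    [0,0,3],
    [0,0,3],
    [0,0,3],
    [0,0,3],
    [0,0,3],
    [0,0,3]
  ],
  "turn": [0,0,0,0,0,0,0,0],
  "grip": [1,1,1,1,1,1,1,1]
}}

```text
time_s: 40.48
position: [0.5658, 0.3901, 0.0841]
tcp_rot: [[0.829, 0.559, -0.0], [0.559, -0.829, -0.0], [-0.001, -0.0, -1.0]]
force: [0.0, -0.0, -2.1]
opening: 0.18
grasp_force: 30.0
```

```bash
cat >> h.py <<'E'
def st():
    s=read_state(); f=np.array(s["force"]); m=np.array(s["moment"]); R=np.array(s["tcp_rot"])
    print("p",np.round(s["position"],4),"F",np.round(f,2),"M tool",np.round(R.T@m,3),"op",round(s["opening"],3),"gf",round(s["grasp_force"],1),"t",s["time_s"])
E
python3 - <<'E'
from h import *
st()
for n,P in(("scene",[.5,.35,.06]),("top",[.5,.35,.06])):
    c=capture(n); u,v=map(int,proj(c,P)); cv2.imwrite(f"pics/x_{n}.png",c["color"])
    g=cv2.cvtColor(c["color"],cv2.COLOR_BGR2GRAY)
    for y in range(v-40,v+40,4): print("".join(" .:-=+*#%@"[int(k)*10//256] for k in g[y,u-60:u+60:2]))
    print(u,v)
st()
E
```

```text
p [0.5658 0.3901 0.0841] F [ 0.04 -0.04 -2.09] M tool [-0.009  0.245  0.015] op 0.18 gf 30.0 t 40.475
                                          ......::::::::::::
                           ..             .......:.:::::-:::
                          .:--.          :-:......::::::::::
                     .:-=+++--+-         :-::..:::::::::::::
            :: .:-+++++++++++=-=+:-.      --::::::::::::::::
           .-=+******++#######*====+-     :--=:::::::::::::.
            .-=+******+***#####*=---+=.    :---==------==-. 
             .--+*****+=++*#####*+---=+:     .:-------:..   
              .:-=-+****+++***###*-:.....                 ..
                :---+*+=-:.:-==-...:::..:-.               .:
                 :----::::.....:::.......::.           ..  .
                  .---..--:....-=: .........     ......:-==-
                   .--:. ::.....-+= ............::......:::-
                     :--. .:.....::.......::..:::-:...:-----
                      .--. .::...... .::........    .-------
                       .--:  ..::...:::-:...         .:-----
   .                  
[... 860 characters left out ...]
:::...:--::*+++*****-.... ..............
====:::::::-::::::::::::...:::-*=+++*****+..................
-+++::::::::-::::::::::::::.:%++**+********-................
==++-::::::-::-::::::::::::.+%%##%#++*******+...............
==-==::-:-::::::::::::::::::.-%%%%@**=********:.............
=====:-:::::::-:::::::::::.::.*@%%%@%+*******+..............
-:..::::---:-::::::::::::::.:..#@%%%@%++***:................
....::::::::::::::::::::::......#%#+++++:...................
::.::::::::::::::::::::::::.:.:..++++-......................
...:-::-:::::::::::::::::::::....:-..... ...................
203 214
p [0.5659 0.3902 0.0843] F [ 0.57 -0.01 -2.14] M tool [-0.006  0.228  0.03 ] op 0.178 gf 30.0 t 40.575
```

Request:
{"api": "jog_arm", "payload": {
  "delta_pos": [
    [0,0,0],
    [0,0,0]
  ],
  "turn": [0,0],
  "grip": [0.825,0.825]
}}

```text
time_s: 40.83
position: [0.5659, 0.3902, 0.0845]
tcp_rot: [[0.829, 0.559, 0.0], [0.559, -0.829, 0.0], [0.0, -0.0, -1.0]]
force: [-0.0, 0.3, -3.4]
opening: 0.177
grasp_force: 24.9
```

```bash
python3 -c "
from h import *
st()"
```

```text
p [0.5659 0.3902 0.0845] F [-0.04  0.27 -3.39] M tool [-0.074  0.243 -0.028] op 0.177 gf 24.9 t 40.825
```

Request:
{"api": "jog_arm", "payload": {
  "delta_pos": [
    [0,0,0],
    [0,0,0]
  ],
  "turn": [0,0],
  "grip": [0.82,0.82]
}}

```text
time_s: 41.08
position: [0.5658, 0.3901, 0.0846]
tcp_rot: [[0.829, 0.559, -0.0], [0.559, -0.829, -0.0], [-0.0, -0.0, -1.0]]
force: [-0.2, -1.0, -1.6]
opening: 0.183
grasp_force: 10.7
```

```bash
python3 -c "
from h import *
st()"
```

```text
p [0.5658 0.3901 0.0846] F [-0.22 -0.96 -1.59] M tool [-0.014 -0.054 -0.052] op 0.183 gf 10.7 t 41.075
```

Request:
{"api": "jog_arm", "payload": {
  "delta_pos": [
    [0,0,0],
    [0,0,0]
  ],
  "turn": [0,0],
  "grip": [0.815,0.815]
}}

```text
time_s: 41.32
position: [0.5663, 0.3903, 0.085]
tcp_rot: [[0.829, 0.559, 0.001], [0.559, -0.829, 0.0], [0.001, 0.0, -1.0]]
force: [-0.6, 0.5, -0.3]
opening: 0.185
grasp_force: 0.0
```

```bash
python3 -c "
from h import *
st()"
```

```text
p [0.5663 0.3903 0.085 ] F [-0.61  0.54 -0.34] M tool [-0.116 -0.001  0.059] op 0.185 gf 0.0 t 41.325
```

Request:
{"api": "jog_arm", "payload": {
  "delta_pos": [
    [0,0,0],
    [0,0,0]
  ],
  "turn": [0,0],
  "grip": [0.835,0.835]
}}

```text
time_s: 41.58
position: [0.566, 0.3902, 0.0846]
tcp_rot: [[0.829, 0.559, 0.0], [0.559, -0.829, 0.0], [0.0, 0.0, -1.0]]
force: [-0.3, -0.8, -0.2]
opening: 0.17
grasp_force: 0.0
```

Run:
```python
from h import *
st()
for n in("scene","top"):
    c=capture(n); cv2.imwrite(f"pics/y_{n}.png",c["color"])
    o=cv2.imread(f"pics/x_{n}.png"); d=cv2.absdiff(o,c["color"]).max(2)>40
    u,v=map(int,proj(c,[.5,.35,.06])); g=cv2.cvtColor(c["color"],cv2.COLOR_BGR2GRAY)
    print(d.sum(),u,v)
    for y in range(v-40,v+44,3): print("".join(" .:-=+*#%@"[int(k)*10//256] for k in g[y,u-60:u+60:2]))
```

```text
p [0.566  0.3902 0.0846] F [-0.27 -0.81 -0.2 ] M tool [-0.021  0.067 -0.011] op 0.17 gf 0.0 t 41.575
2185 386 225
         .                         .      ......::::::.:::::
                                          .......:::::::::::
                                         .::........::::::::
                                         :-:....::::::::::::
                                         :=:::.:::::::::::::
                                         .--::::::::::::::::
                                         .:-=:::::::::::::::
                            --            .:-=-::::::::::--.
                           .-+-            :---===-----==-. 
                      .:-=+*=-+-            .:---------:.   
             .    .:+**#####*=-+-......        .::--:..     
            .=--=++**#####*##*=-+:........                .:
            .-+*******#+=:.:=*=:....::..:-.               .:
            .:-+*****+-:::.....:::::.....::.            ..  
             .--+****+:.::....:++.........::.       ......::
              .:-++***- :-:....-*=..........    .......:==--
          
[... 1741 characters left out ...]
%#+*#+******+................
==++-::::-:::::::::::::::::.*%%%%%%#+*******+...............
=====::::-:::-:::::::::::::..%%%%%%%%%*******-..............
=====::--::-::-::::::::::::-.:%%%%%%%@*****+................
=====:-:::---:-:::-:::::::.:..-%%%%%%%@**=..................
=-..:::---:-::::::-::::::::.:..#%%%%%%%-....................
.:..:--::::-::-::::::::::::..:.:#%%%+:......................
....::::--::::::::::::::::...:..+++:........................
::.::---:::::::::::::::::::...:.............................
...::::::::::::::::::::::::::...............................
.:.:::-::::::::::::::::::--:-..:............................
.:.::::::::::::::::::::------:................... ..........
```

Request:
{"api": "jog_arm", "payload": {
  "delta_pos": [
    [0,0,0],
    [0,0,0],
    [0,0,0],
    [0,0,0],
    [0,0,-1],
    [0,0,-3],
    [0,0,-5],
    [0,0,-5]
  ],
  "turn": [0,0,0,0,0,0,0,0],
  "grip": [0.6,0.6,0.6,0.6,0.6,0.6,0.6,0.6]
}}

```text
time_s: 42.68
position: [0.5643, 0.3893, 0.0313]
tcp_rot: [[0.829, 0.559, -0.005], [0.559, -0.829, -0.002], [-0.005, -0.001, -1.0]]
force: [-0.0, -0.0, 0.8]
opening: 0.4
grasp_force: 0.0
```

Request:
{"api": "jog_arm", "payload": {
  "delta_pos": [
    [0,0,0],
    [0,0,0],
    [0,0,0],
    [0,0,0],
    [0,0,0],
    [0,0,1],
    [0,0,2],
    [0,0,2],
    [0,0,2],
    [0,0,2]
  ],
  "turn": [0,0,0,0,0,0,0,0,0,0],
  "grip": [1,1,1,1,1,1,1,1,1,1]
}}

```text
time_s: 43.92
position: [0.5655, 0.39, 0.054]
tcp_rot: [[0.829, 0.559, -0.001], [0.559, -0.829, -0.0], [-0.001, -0.0, -1.0]]
force: [0.4, 0.1, -2.1]
opening: 0.18
grasp_force: 30.0
```

Run:
```python
from h import *
for i in range(6): st(); capture("top")
```

```text
p [0.5655 0.39   0.054 ] F [ 0.42  0.07 -2.11] M tool [-0.045  0.203 -0.006] op 0.18 gf 30.0 t 43.925
p [0.5656 0.39   0.054 ] F [ 0.09  0.55 -2.86] M tool [-0.068  0.227  0.008] op 0.178 gf 30.0 t 43.975
p [0.5657 0.39   0.054 ] F [ 0.21  0.28 -2.58] M tool [-0.08   0.201  0.015] op 0.181 gf 30.0 t 44.025
p [0.5657 0.3901 0.0541] F [-0.28  0.15 -2.88] M tool [0.03  0.203 0.015] op 0.182 gf 30.0 t 44.075
p [0.5658 0.3901 0.0541] F [-0.28  0.65 -2.33] M tool [-0.016  0.251 -0.045] op 0.179 gf 30.0 t 44.125
p [0.5658 0.3901 0.0542] F [-0.05  0.02 -2.86] M tool [-0.009  0.227 -0.037] op 0.185 gf 30.0 t 44.175
```

Run:
```python
from h import *
for n in("scene","top"):
    c=capture(n); g=cv2.cvtColor(c["color"],cv2.COLOR_BGR2GRAY)
    m=(g>120).astype(np.uint8); k,l,s,ce=cv2.connectedComponentsWithStats(m)
    print(n,[(int(x),int(y),int(s[i,4])) for i,(x,y) in enumerate(ce) if i and 4<s[i,4]<80 and 150<y<330])
    u,v=map(int,proj(c,[.47,.325,.03]))
    for y in range(v-24,v+26): print("".join(" .:-=+*#%@"[int(np.clip((int(k)-100)//14,0,9))] for k in g[y,u-40:u+40]))
```

```text
scene [(419, 153, 8), (423, 174, 7), (155, 188, 68), (390, 211, 28), (397, 217, 12), (388, 238, 16), (279, 256, 6), (290, 260, 7), (293, 271, 9)]
                                                                                
                                                                                
                                                                                
                                                                                
                                                                                
                                                                                
                                                                                
                                                                                
                                                                                
                                                                                
                                                                                
                                              .    .::         
[... 6064 characters left out ...]
              
                                =@@@@%%%*:-:::::                                
                                .#@@%*::::::-::                                 
                                 +%*::::::-::                                   
                                  ::---:-:::                                    
                                  .---::-:.                                     
                                  .::::::                                       
                                   :--::                                        
                                   .::                                          
                                    :
```

No stray white blob shows on the bench and the weight is still about the same, so I'll carry the scoop gently to the funnel.

Request:
{"api": "jog_arm", "payload": {
  "delta_pos": [
    [0,0,1],
    [0,0,3],
    [0,-1,5.5],
    [0,-2.5,8.5],
    [0,-4.5,11.5],
    [0,-7,14.5],
    [0,-9.5,17.5],
    [0,-12,20.5],
    [0,-15,23.5],
    [0,-18,26],
    [0,-21,28],
    [0,-24,28.6]
  ],
  "turn": [0,0,-0.5,-1.5,-3,-5,-7,-9,-11,-13,-15,-17],
  "grip": [1,1,1,1,1,1,1,1,1,1,1,1]
}}

```text
time_s: 45.82
position: [0.5664, 0.1493, 0.3443]
tcp_rot: [[0.957, 0.291, 0.006], [0.291, -0.957, 0.0], [0.006, 0.001, -1.0]]
force: [-0.0, -0.1, -2.1]
opening: 0.179
grasp_force: 30.0
```

Request:
{"api": "jog_arm", "payload": {
  "delta_pos": [
    [0,-3,0],
    [0,-6,0],
    [0,-9,0],
    [0,-12,0],
    [0,-15,0],
    [-0.5,-18,0],
    [-1,-21,0],
    [-1.5,-24,0],
    [-2,-27,0],
    [-2.5,-30,0],
    [-3,-33,0],
    [-3.1,-36,0]
  ],
  "turn": [-2.5,-5,-7.5,-10,-12.5,-15,-17.5,-20,-22.5,-25,-27.5,-30],
  "grip": [1,1,1,1,1,1,1,1,1,1,1,1]
}}

```text
time_s: 47.32
position: [0.5343, -0.2105, 0.3424]
tcp_rot: [[0.974, -0.227, 0.002], [-0.227, -0.974, -0.001], [0.002, 0.001, -1.0]]
force: [0.6, -0.2, -2.9]
opening: 0.183
grasp_force: 30.0
```

Request:
{"api": "jog_arm", "payload": {
  "delta_pos": [
    [0,-3,0],
    [0,-5.5,0],
    [0,-8,0],
    [0,-10,0],
    [0,-11.4,0],
    [0,-12.2,0],
    [0,-12.6,0],
    [0,-12.6,0],
    [0,-12.6,0]
  ],
  "turn": [-2,-4,-5.5,-6.5,-7,-7,-7,-7,-7],
  "grip": [1,1,1,1,1,1,1,1,1]
}}

```text
time_s: 48.45
position: [0.535, -0.3352, 0.3405]
tcp_rot: [[0.94, -0.341, -0.0], [-0.341, -0.94, 0.0], [-0.0, -0.0, -1.0]]
force: [-0.2, 0.1, -2.7]
opening: 0.183
grasp_force: 30.0
```

```bash
cat >> h.py <<'E'
def av(k=8):
    F=[];M=[]
    for i in range(k):
        s=read_state(); F.append(s["force"]); M.append(np.array(s["tcp_rot"]).T@np.array(s["moment"])); capture("top")
    print("F",np.round(np.mean(F,0),2),"M",np.round(np.mean(M,0),3)); st()
E
python3 -c "
from h import *
av()
c=capture('scene');cv2.imwrite('pics/z0.png',c['color']);c=capture('top');cv2.imwrite('pics/z1.png',c['color'])
for n in('scene','top'):
    c=capture(n); g=cv2.cvtColor(c['color'],cv2.COLOR_BGR2GRAY);m=(g>120).astype(np.uint8); k,l,s,ce=cv2.connectedComponentsWithStats(m)
    print(n,[(int(x),int(y),int(s[i,4])) for i,(x,y) in enumerate(ce) if i and 4<s[i,4]<80 and 150<y<330])
"
```

```text
F [-0.58  0.04 -2.61] M [ 0.036  0.139 -0.01 ]
p [ 0.535  -0.3357  0.3405] F [-0.25  1.01 -2.8 ] M tool [ 0.004  0.178 -0.056] op 0.18 gf 30.0 t 48.85
scene [(155, 188, 70), (149, 216, 6), (142, 228, 44), (279, 256, 6), (290, 260, 8), (293, 270, 10)]
top [(7, 159, 71), (509, 153, 8), (505, 157, 6), (501, 167, 5), (495, 172, 11), (489, 176, 21), (483, 182, 7), (497, 182, 18), (558, 182, 5), (451, 185, 9), (410, 190, 23), (491, 190, 9), (555, 190, 10), (542, 202, 12), (545, 204, 12), (408, 227, 9), (408, 235, 5), (223, 283, 6), (235, 296, 13), (236, 299, 10), (223, 304, 11), (236, 306, 36), (221, 312, 9), (232, 312, 6), (238, 311, 7)]
```

```bash
cat >> h.py <<'E'
def scoop_pts(th,tcp,yaw,dz=.015):
    t=np.radians(th);a=np.radians(yaw);X=np.array([np.cos(a),np.sin(a),0]);Y=np.array([-X[1],X[0],0])
    piv=np.array(tcp)+[0,0,dz]
    f=lambda x,y,z:(lambda A,B: piv+X*(A*np.cos(t)-B*np.sin(t))+Y*y+np.array([0,0,A*np.sin(t)+B*np.cos(t)]))(x-.11,z-.048)
    return {"sL":f(-.07,.046,0),"sR":f(-.07,-.046,0),"bL":f(.07,.046,.047),"bR":f(.07,-.046,.047),"he":f(.154,0,.058)}
E
python3 - <<'E'
from h import *
c=capture("scene"); g=cv2.cvtColor(c["color"],cv2.COLOR_BGR2GRAY)
P=read_state()["position"]
A={t:{k:proj(c,v) for k,v in scoop_pts(t,P,-20).items()} for t in(0,10,20,30)}
for t in A: print(t,{k:tuple(np.round(v).astype(int).tolist()) for k,v in A[t].items()})
u,v=map(int,A[10]["sL"]); print("rows from",v-40,"cols from",u-60)
for y in range(v-50,v+60,2): print(y,"".join(" .:-=+*#%@"[int(k)*10//256] for k in g[y,u-65:u+65]))
E
```

```text
0 {'sL': (163, 87), 'sR': (133, 74), 'bL': (116, 108), 'bR': (84, 92), 'he': (69, 120)}
10 {'sL': (163, 100), 'sR': (134, 87), 'bL': (117, 110), 'bR': (85, 95), 'he': (68, 116)}
20 {'sL': (161, 113), 'sR': (132, 99), 'bL': (117, 113), 'bR': (85, 98), 'he': (68, 113)}
30 {'sL': (158, 125), 'sR': (129, 112), 'bL': (117, 116), 'bR': (85, 101), 'he': (69, 109)}
rows from 60 cols from 102
50                                                                                     .                                             
52                 .                                                      .         .                                                
54                   .                   .                                .                                                          
56                                                        .                                                                          
58                                                                                                                                   
60                         .  .            
[... 5986 characters left out ...]
                         
150            .          ..-==+=====++=+++++++++=============++++==-----:.                           .          ....::::....         
152       .                 .:==============++==------============-------:.                       .         ..:-=++++*+*+++++=-:.     
154                          .:-===============-----===========----====-=-:..      .             .       .:-=+*****************++-:.  
156                           .:--==========================----===++=====-:..                         .:=+***********************+-: 
158            .                ..:---=====================-===+++++=======-:.             .      .   .-+**************************+=:
```

Run:
```python
from h import *
c=capture("scene")
for p in((126,74),(158,89),(142,81)): print(p,np.round(onz(c,*p,.305),4))
print(proj(c,[.427,-.297,.168]))
g=cv2.cvtColor(c["color"],cv2.COLOR_BGR2GRAY)
for y in range(64,100,1): print(y,"".join(" .:-=+*#%@"[int(k)*10//256] for k in g[y,110:175]))
```

```text
(126, 74) [ 0.3507 -0.3365  0.305 ]
(158, 89) [ 0.3867 -0.2422  0.305 ]
(142, 81) [ 0.3672 -0.2894  0.305 ]
[143.89266832 138.30287933]
64           .                                                      
65                                                                  
66                                      .                           
67                                        .                         
68   .                                       . .                    
69                           .                                      
70                                                                  
71             ...                                                  
72            .:--. .                                               
73           .-++=:                                                 
74          .-+*+=:.                                            .   
75 ..     .:-+**+-:.                             .  .           .   
76 . .   .-==++==-:.              .      .                          
77 ......-+*++==---..   .  .                     .                 
[... 805 characters left out ...]
----:..                 
90        .:+#%%%%%####%%%%%%%%%%%%%%%##*+==-----:.                 
91       ...=*#%########%%%%%%%%%%%%%%%##*+==----:.                 
92      ....-*#######**##%%%%%%%%%%%%%%##*==-----:.            .  . 
93      ....:+*#####****#%%%%%%%%%%%%##**+=-------:.                
94      .....=********+*#%%%%%%%%%####*+==--------:.                
95          .=+*****++=+*#%####%####*++==---------:.                
96         .-+**+++++===*###**###***++=-----------:.                
97        .-=***+++=====*##*+++***+++=----------:..                 
98       .-=****+=======+**+===++++==---------::..    .             
99     .:-+****+=========++=--=+++==---------::..    .
```

The scoop is level over the funnel with its spout centre near (141,83), about 1 cm off to the side. I'll shift it across, then loosen the grip in steps.

Request:
{"api": "jog_arm", "payload": {
  "delta_pos": [
    [0,0.5,0],
    [-0.1,1.1,0],
    [-0.1,1.1,0],
    [-0.1,1.1,0],
    [-0.1,1.1,0]
  ],
  "turn": [0,0,0,0,0],
  "grip": [0.83,0.825,0.825,0.824,0.824]
}}

```text
time_s: 49.78
position: [0.534, -0.3249, 0.3405]
tcp_rot: [[0.94, -0.342, 0.0], [-0.342, -0.94, -0.0], [0.0, 0.0, -1.0]]
force: [-0.2, -0.4, -2.8]
opening: 0.183
grasp_force: 21.5
```

```bash
cat >> h.py <<'E'
def look():
    av(4); c=capture("scene"); g=cv2.cvtColor(c["color"],cv2.COLOR_BGR2GRAY)
    for y in range(66,160,3): print(y,"".join(" .:-=+*#%@"[int(k)*10//256] for k in g[y,60:180]))
E
python3 -c "
from h import *
av(4)"
```

```text
F [-0.23 -0.3  -2.49] M [0.025 0.17  0.006]
p [ 0.5339 -0.325   0.3404] F [ 0.76 -0.41 -2.55] M tool [ 0.023  0.1   -0.008] op 0.178 gf 21.5 t 49.975
```

Request:
{"api": "jog_arm", "payload": {
  "delta_pos": [
    [0,0,0],
    [0,0,0]
  ],
  "turn": [0,0],
  "grip": [0.823,0.823]
}}

```text
time_s: 50.22
position: [0.5339, -0.3248, 0.3404]
tcp_rot: [[0.94, -0.342, -0.0], [-0.342, -0.94, 0.0], [-0.0, -0.0, -1.0]]
force: [1.0, 0.0, -3.0]
opening: 0.177
grasp_force: 18.7
```

```bash
python3 -c "
from h import *
look()"
```

```text
F [ 0.52 -0.11 -2.33] M [ 0.042  0.137 -0.012]
p [ 0.5339 -0.3248  0.3405] F [-0.24  0.62 -3.06] M tool [0.034 0.134 0.03 ] op 0.184 gf 18.7 t 50.425
66                                                           .                                                             
69                                          .                                .                                             
72                                                                   ..:.                        .                         
75             ...                           ...        .  .     ..-=*+=:.                                                 
78                                      .......................:=++==----:.                                                
81 ...                                ..................::---::::::-----=+**+=:..                                          
84 :::::...                       ...............:::::::::::::......-+*##%%%%%%##*+=-:..                                   
87 ....:::::::.....           ............::::::::::::::::::..  .  :+##%%%%%%%%%%%
[... 2328 characters left out ...]
                      :-===****#*****+++++++++++**####*************++--::.          
147                                                           .:=+++*++++++++++++++++++++++*************++==---:..          
150                                                        .   .:-============++++++++====-========++++==-----:.            
153                                                    .         .:-=============++==-----===========----==----:.           
156                                                                .:---========================-----===++=====-:.          
159                               .                                    .:---======================+++*+++=======-:.
```

Request:
{"api": "jog_arm", "payload": {
  "delta_pos": [
    [0,0,0],
    [0,0,0]
  ],
  "turn": [0,0],
  "grip": [0.822,0.822]
}}

```text
time_s: 50.72
position: [0.534, -0.3248, 0.3405]
tcp_rot: [[0.94, -0.342, 0.0], [-0.342, -0.94, -0.0], [0.0, -0.0, -1.0]]
force: [0.0, -0.9, -2.5]
opening: 0.183
grasp_force: 16.0
```

```bash
sed -i 's/range(66,160,3)/range(68,150,4)/; s/g\[y,60:180\]/g[y,60:180:2]/' h.py; python3 -c "
from h import *
look()"
```

```text
F [-0.45 -0.25 -2.36] M [0.059 0.139 0.005]
p [ 0.5339 -0.3248  0.3405] F [ 0.11  0.13 -2.69] M tool [ 0.047  0.208 -0.02 ] op 0.178 gf 16.0 t 50.925
68                                 .    .                      
72                        .         .:.    .                   
76       ..             ..   ...  :=+=.                        
80                   .........::::----=-.       .              
84 ::...           ........::::::..:+#%%%#*=:.                 
88 .::.::...     .....::::::::..   -#%%%%%%%%##+:. :-:         
92 ::::....::.....::::::::::..    .:*####%%%%%%##*=---.        
96 ..............:::.:::-:.        .=+++=#%#*#*+=-----.        
100      . ...:-::..::::....      :+**====+=--==----:.     .    
104         ..::::--. ...      .=+++===++----------.            
108            ..-:...       :+++===++=---------:.              
112          .:=++=.    .  :*##===+*+---------:.  :-..          
116        .-++++==-     :--====+*=--------:.     -=++=:        
120     .-+*++==---:.  :----==------------.    .. .:::::        
124   .=***+==---.     ..:---=-=-------::-===+===++==-::.       
128  .=**+=---:.            .:--------+==--===+++======+-       
132   .-==--:                   .::-+=--+**#########**+=+=      
136      ..                       =+-=**###############*+=.     
140                              :+-+**###*++*####*******=:     
144                      .       :==*****+++++*##*******+-.  .  
148                               -++++=+++++++++++***+=-:.
```

Request:
{"api": "jog_arm", "payload": {
  "delta_pos": [
    [0,0,0]
  ],
  "turn": [0],
  "grip": [0.821]
}}

```text
time_s: 51.1
position: [0.5339, -0.3248, 0.3405]
tcp_rot: [[0.94, -0.342, -0.0], [-0.342, -0.94, 0.0], [-0.0, -0.0, -1.0]]
force: [-0.4, 0.7, -1.8]
opening: 0.179
grasp_force: 13.3
```

```bash
python3 -c "
from h import *
look()"
```

```text
F [ 0.14  0.06 -2.73] M [0.042 0.108 0.007]
p [ 0.534  -0.3248  0.3404] F [-0.12  0.05 -2.3 ] M tool [ 0.05   0.103 -0.006] op 0.182 gf 15.9 t 51.3
68                                                       .   . 
72                                                             
76        .             ..    ..                               
80 .                 ..........:::.                            
84 ::...           .......:::::::..              .             
88 .::.::.. .   ......::::::::...                              
92 ::::....:::....::::::::::..    ..:+:                        
96 ..............:::::::-:.         :-:                  .     
100       . ..:--:..::::...       .:--=+=:.         .           
104         . ::::--. ..        .-+*#######*+:.      .   .      
108            :--:...       .+*#####***+*###*#*+-:---:   .     
112       .:-=++++=.    .  -*#%%%****+++===---++=-----:         
116  .:=+*+++====---.    :-+*#***+++*+=--------------==:        
120  -+*++==-==--===-..:========++=--------------:.:::::.       
124  :=+=---::.  .:-============--------------===++==-::.       
128   .::.           .:-========------------==+++====-=+-       
132                      .:-====-------=+**#########**+=+=.     
136                          .:--:=+-=**###############**+:     
140                              :+-+**################**+:     
144                              :==*****++*#########***+-.     
148                               -++++++++++***+++***+=-:.
```

The scoop has drooped to about 17° in a controlled way: its right wall tip is now at row 108, up from 86. I'll loosen it further.

Request:
{"api": "jog_arm", "payload": {
  "delta_pos": [
    [0,0,0]
  ],
  "turn": [0],
  "grip": [0.8203]
}}

```text
time_s: 51.48
position: [0.5339, -0.3248, 0.3405]
tcp_rot: [[0.94, -0.342, -0.0], [-0.342, -0.94, 0.0], [-0.0, -0.0, -1.0]]
force: [0.8, -0.4, -2.0]
opening: 0.179
grasp_force: 14.1
```

```bash
python3 -c "
from h import *
look()"
```

```text
F [-0.17  0.16 -2.11] M [0.042 0.155 0.004]
p [ 0.5339 -0.3248  0.3404] F [-0.52  0.32 -2.21] M tool [-0.003  0.141  0.02 ] op 0.182 gf 14.1 t 51.675
68                                                     .       
72                                  .                   .      
76       ..            ...   ..                                
80                   .........::::.                            
84 ::...           .......:::::::..              .             
88 .::.::..     ......::::::::...                              
92 ::::....::.....::::::::::..    ..:+:                        
96 ..............:::::::-:..        :-:                        
100        ...:--:..::::..        .:--=+=: .                    
104       . . ::::--....        :-+*#######*+:.      ..         
108            .-=....   .   .+*#####*****###*#*+-:---:         
112       .:==+++==.    .. -*#%%%****+++===---++=-----: .       
116  .-=++*++===----     :-+*#***+++*+=--------------==:        
120  -**+==------===-..-========++=--------------:.:::::        
124  :=+==--::.  .:-============--------------====+==-::.       
128   .::..          .:-========------------==+++======+-.      
132            .         .:-====--------+**#########**+=+=.     
136                          .:--:++-=*################**+.     
140             .                :+-+**###############***+:     
144 .                 .       .  :==**#**++*#########***+-: .   
148                               -++++++++++***+++***+=-:.
```

Request:
{"api": "jog_arm", "payload": {
  "delta_pos": [
    [0,0,0],
    [0,0,0]
  ],
  "turn": [0,0],
  "grip": [0.8195,0.8195]
}}

```text
time_s: 51.98
position: [0.5339, -0.3248, 0.3404]
tcp_rot: [[0.94, -0.342, -0.0], [-0.342, -0.94, 0.0], [-0.0, -0.0, -1.0]]
force: [-0.1, -0.4, -2.9]
opening: 0.182
grasp_force: 11.9
```

```bash
python3 -c "
from h import *
look()"
```

```text
F [ 0.    0.04 -2.97] M [ 0.049  0.122 -0.007]
p [ 0.5339 -0.3248  0.3405] F [-0.22 -0.27 -3.3 ] M tool [-0.018  0.066 -0.026] op 0.188 gf 11.9 t 52.175
68                                                           . 
72   .                                                         
76       ..            ...  ....                               
80                   .........::::.     .                      
84 :::.            .......:::::::..                   .        
88 .::.::..      ....:::::::::...                              
92 ::::....:::....::::::::::..    ..-+:                       .
96 ...............::::::-:..        :-:                  .     
100      .  ..:-::..::::...       .:--=+=:                      
104         ..::::--. ..        .-+*#######*+:.      .          
108            :-=....       .+*#####***+*###*#*+::---:         
112      ..:==++++=.    .. -*%%%%****+++===---++=-----:         
116  .-=++*++====---.    :=+*#***+++*+=--------------==:        
120  -**+===-----===-..:========++=--------------:::::::        
124  :=+==--::.  .:-============--------------====+==-::.       
128 . .::..          .:-========---------=====+++======+-.      
132                      .:-====--------+**#########**+=+=.     
136                          .:--:=+-=*################**+:     
140           .                  :+-+*#################**+:     
144    .                         :==*#***++*#########***+-.     
148                               -++++++++++***+++***+=-:.
```

Request:
{"api": "jog_arm", "payload": {
  "delta_pos": [
    [0,0,0],
    [0,0,0]
  ],
  "turn": [0,0],
  "grip": [0.8187,0.8187]
}}

```text
time_s: 52.48
position: [0.5339, -0.3248, 0.3404]
tcp_rot: [[0.94, -0.342, -0.0], [-0.342, -0.94, 0.0], [-0.0, -0.0, -1.0]]
force: [-0.4, -0.6, -1.7]
opening: 0.183
grasp_force: 9.7
```

```bash
python3 -c "
from h import *
look()"
```

```text
F [-0.29 -0.05 -2.78] M [ 0.038  0.1   -0.004]
p [ 0.5339 -0.3248  0.3405] F [-0.66 -0.48 -3.62] M tool [-0.001  0.166  0.007] op 0.185 gf 9.7 t 52.675
68                                                   .         
72                                                             
76       ..            ...   ...                               
80                   .........::::.                       .    
84 :::..           .......:::::::.                             
88 .::.:::...   ......::::::::..                               
92 :-::....:::....::::::::::...  ...:+:                        
96 ..............:::::::-:.         :-:                  .     
100        ...:--:..::::..        .:--=+=:.                     
104         . ::::--. ..        .-+*#######*+:.                 
108            .-=:...       .+*#####*****###*#*+::---:         
112       .:==++++=.    .. -*#%%%****+++===--=++=-----:         
116  .-=++*++===----     :=+*#***+++*+=--------------==:        
120 .-**+===-=---===-..:========++=--------------:.:::::        
124  :++=----:.  .:-============-------------====++==-::.       
128   .::.           .:-========----------=-==+++======+-       
132                      .:-====-------=+***########**+=+=.  .  
136                         ..:--:=+-=*################**+:     
140                              :+-+**################**+:     
144                              :==*****++*#########***+-:     
148                               -++++++++++***+++***+=-:.   .
```

Request:
{"api": "jog_arm", "payload": {
  "delta_pos": [
    [0,0,0],
    [0,0,0]
  ],
  "turn": [0,0],
  "grip": [0.818,0.818]
}}

```text
time_s: 52.98
position: [0.5338, -0.3248, 0.3405]
tcp_rot: [[0.94, -0.342, -0.0], [-0.342, -0.94, 0.0], [-0.0, -0.0, -1.0]]
force: [-0.5, -0.3, -2.3]
opening: 0.182
grasp_force: 6.3
```

```bash
python3 -c "
from h import *
look()"
```

```text
F [ 0.16  0.03 -2.31] M [ 0.034  0.015 -0.023]
p [ 0.534  -0.3249  0.3405] F [ 0.74 -1.28 -2.16] M tool [0.016 0.131 0.026] op 0.183 gf 5.5 t 53.175
68                                                  .          
72                                                             
76       ..             ..   ...                               
80 .                 .:.......::::.                            
84 ::.. .          .......:::::::.                             
88 .::.::....    .....::::::::..         .        .         .  
92 ::::....::.....::::::::::..    .        .      .            
96 ...............::::::-:. .                                  
100    .=-....:-::..:::::.                    .        .        
104    :++=-..::::--:...                   .                    
108      .:-------....                                .         
112         .++----.     .                       .:-.           
116        .+**+:.--.                       .    .-==+=:        
120       .++**+++++=..-++=-.         .           .:::::        
124      .=+++++++++++++++++++=.       .:-===+===++==-::.       
128      .-=++++++++++++++++++-:.    -+==--===+++====-=+-.      
132         .:-=+++++++++++++=------==-=+**#########**+=+=  .   
136          .  .:-=++++++++=---------=+*##############**+.     
140                 .:=++++=-------------+#############**+: .   
144          .          .---------------+*###########***+-.     
148                          .::----------=+****++****+=-:.
```

Request:
{"api": "jog_arm", "payload": {
  "delta_pos": [
    [0,0,0],
    [0,0,0]
  ],
  "turn": [0,0],
  "grip": [0.824,1]
}}

```text
time_s: 53.48
position: [0.5339, -0.3248, 0.3406]
tcp_rot: [[0.94, -0.342, -0.0], [-0.342, -0.94, -0.0], [-0.0, 0.0, -1.0]]
force: [-0.7, -0.0, -1.2]
opening: 0.18
grasp_force: 30.0
```

Run:
```python
from h import *
av(20)
for n,P in(("scene",[.44,-.3,.18]),("top",[.43,-.3,.15])):
    c=capture(n); g=cv2.cvtColor(c["color"],cv2.COLOR_BGR2GRAY); cv2.imwrite(f"pics/pour_{n}.png",c["color"])
    u,v=map(int,proj(c,P)); print(u,v)
    for y in range(v-34,v+36,2): print(y,"".join(" .:-=+*#%@"[int(k)*10//256] for k in g[y,max(u-55,0):u+45]))
```

```text
F [-0.09  0.08 -1.73] M [ 0.032 -0.03   0.002]
p [ 0.5339 -0.3248  0.3405] F [-1.41  0.22 -1.78] M tool [ 0.031 -0.071 -0.022] op 0.185 gf 30.0 t 54.475
139 138
104 ::::---:.......                                                       .                             
106 :-::::--:.                                                                                          
108 ---:.......      .                                                                                  
110 ----:.         .....                                               ..                .              
112 -----:.         ...                                             ..-==--:..                .         
114 ::----:.                                                        .:=+++++==-:..                      
116 :..::--:      .                             .                    .::--==+++=-.                      
118 =====++=:.    ..::..                         .                    ..::::----:..                     
120 ++++++++=:. .:-====--:...                               ............:::::::::..          .     
[... 5718 characters left out ...]
............ ......:-***=.........-:::::::----------------------=-----
255 -------::::::... ...............................::::::........:--:::::::----------------------------
257 ---------:::::::............................................::-::::::::-----------------------------
259 ------------::::::....... .................................:-:::::::::------------------------------
261 ---------------::::::....................................:--::::::::::------------------------------
263 -----------------::::::.................................:::::::::::::------------------------------=
265 ====----------------::::::..........................:::::..:::::::::----------------------------==--
```

Run:
```python
from h import *
T,S=capture("top"),capture("scene")
p=onz(T,416,202,.015);print(p,proj(S,p))
g=cv2.cvtColor(S["color"],cv2.COLOR_BGR2GRAY);u,v=map(int,proj(S,p))
for y in range(v-20,v+20,2): print(y,"".join(" .:-=+*#%@"[int(k)*10//256] for k in g[y,u-30:u+30]))
for k,P in scoop_pts(65,read_state()["position"],-18).items(): print(k,np.round(P,3),np.round(proj(T,P)),np.round(proj(S,P)))
```

```text
[ 0.53039377 -0.31288938  0.015     ] [138.31190462 203.71462205]
183                                .-----=============-------===
185          ..-==-:.               :-===----------------=======
187         .:+#%%%#*=:.           ..:-=========================
189         .=#%%%%%#*=-.        .-++==========+++++++=======--:
191         .=*##%%#+==-.       .-+****+=-:--============--:..  
193          .:-++*+=--:.       .-+****+=-.  ..::::::::...      
195             ..::::..        .-+*++++=-.                     
197                              .-=====-:.                     
199                               ..:::..                       
201                            .:-====-.                        
203                           .=*****++-.                       
205    .                      .-*****++-:.                      
207                            .-=+++==-:.                      
209                            .:-=+===-:.                      
211                        ..::--=====--:::..                   
213                     ..:::::----:::::------:.                
215                   .::::::::::::::::::::-===-:..             
217                 .:---:::::::::::::::::::-===--:::.         .
219                .:--::::::::::::::::::::::-==------::.      .
221                :---::::::::::::----------===---==++=-.      
sL [ 0.517 -0.271  0.172] [418. 200.] [140. 165.]
sR [ 0.489 -0.358  0.172] [449. 210.] [111. 151.]
bL [ 0.533 -0.276  0.319] [438. 187.] [118. 126.]
bR [ 0.505 -0.364  0.319] [473. 197.] [ 86. 112.]
he [ 0.543 -0.328  0.4  ] [471. 176.] [80. 98.]
```

The pour went too fast. The scoop now weighs 1.73 N, so it is empty, but cylinders are lying on the bench beside the jar, near scene (121,189), (143,194) and (139,205). First I'll hold the tipped scoop properly over the funnel, then put it back and pick up the strays.

Request:
{"api": "jog_arm", "payload": {
  "delta_pos": [
    [0,0,1],
    [0,0,2],
    [-2,0.7,2.2],
    [-3.8,1.4,2.2],
    [-4.5,1.6,2.2],
    [-4.5,1.6,2.2],
    [-4.5,1.6,2.2],
    [-2,0.7,2.2],
    [0,0,2.2],
    [2,-0.7,2.2]
  ],
  "turn": [0,0,0,0,0,0,0,0,0,0],
  "grip": [1,1,1,1,1,1,1,1,1,1]
}}

```text
time_s: 55.92
position: [0.5552, -0.3323, 0.3621]
tcp_rot: [[0.94, -0.342, 0.0], [-0.342, -0.94, 0.0], [0.0, -0.0, -1.0]]
force: [0.1, 0.1, -1.6]
opening: 0.181
grasp_force: 30.0
```

Run:
```python
from h import *
av(4)
c=capture("scene");g=cv2.cvtColor(c["color"],cv2.COLOR_BGR2GRAY)
for y in range(90,222,3): print(y,"".join(" .:-=+*#%@"[int(k)*10//256] for k in g[y,70:190]))
```

```text
F [ 0.79 -0.45 -1.85] M [0.009 0.065 0.034]
p [ 0.5539 -0.3317  0.3617] F [ 0.73  0.86 -1.91] M tool [ 0.067 -0.042  0.017] op 0.185 gf 30.0 t 56.125
90 ......::::::::::::::::::::::... .       ....                                  .                                     .   
93 :.....:::::::::::::---::....                                                                                            
96 ::::::::::::---::::::...  .                   .    .                                                                    
99 -::::.....:::::::... .                   .             .         .           .          .            .                  
102 :::::::--:.. .....                             .            .          .   .                                            
105 ::---:.::::.                                .     .                      .    .                                         
108 =-==---:         .....            .                                .           .  .       .          .         .        
111 =-------:.         ..                               .                    . 
[... 3838 characters left out ...]
                          .=**###**=:                                             
207                                                                  .-=++++=-:.                                            
210                                                                ..::-====--:...                          ......          
213                                                           ..::------:::::::---::..                 ....::::::::..       
216                                                        ..:-:::::::::::::::::::-==--::..          ...::.:::::::::..    . 
219                                                       ::-::::::::::::::::::::::-==-----::..      ..:::::::.......
```

Request:
{"api": "jog_arm", "payload": {
  "delta_pos": [
    [-0.5,3,0],
    [-1.3,8,0],
    [-2.1,13,0],
    [-3,18,0],
    [-4,23,0],
    [-4.8,28,0],
    [-5.7,33,0],
    [-6.6,38,0],
    [-7.5,43,0],
    [-8.3,48,0],
    [-9.2,53,0],
    [-10,58,0]
  ],
  "turn": [2,6,10,15,20,25,30,35,40,45,50,54],
  "grip": [1,1,1,1,1,1,1,1,1,1,1,1]
}}

```text
time_s: 57.68
position: [0.4527, 0.2493, 0.363]
tcp_rot: [[0.828, 0.561, 0.001], [0.561, -0.828, -0.0], [0.001, 0.0, -1.0]]
force: [1.3, 0.7, -1.5]
opening: 0.182
grasp_force: 30.0
```

Request:
{"api": "jog_arm", "payload": {
  "delta_pos": [
    [-0.7,3.5,0],
    [-1,5.8,-3],
    [-1,5.8,-7],
    [-1,5.8,-11],
    [-1,5.8,-14],
    [-1,5.8,-16.5],
    [-1,5.8,-16.5]
  ],
  "turn": [0,0,0,0,0,0,0],
  "grip": [1,1,1,1,1,1,1]
}}

```text
time_s: 58.55
position: [0.4421, 0.3052, 0.1961]
tcp_rot: [[0.829, 0.559, -0.005], [0.559, -0.829, -0.002], [-0.005, -0.001, -1.0]]
force: [0.0, 0.3, -0.7]
opening: 0.177
grasp_force: 30.0
```

Run:
```python
from h import *
av(4)
c=capture("scene");g=cv2.cvtColor(c["color"],cv2.COLOR_BGR2GRAY)
for P in([.4197,.2907,.0],[.443,.306,.2]): print(proj(c,P))
u,v=map(int,proj(c,[.44,.3,.1]))
for y in range(v-45,v+60,4): print(y,"".join(" .:-=+*#%@"[int(k)*10//256] for k in g[y,u-60:u+60:2]))
print(u-60)
```

```text
F [ 0.5   0.34 -1.57] M [-0.031  0.003  0.005]
p [0.4449 0.3065 0.199 ] F [-0.54  0.24 -1.32] M tool [-0.081  0.023  0.031] op 0.179 gf 30.0 t 58.75
[362.15491512 209.6830914 ]
[381.17214621 170.90513909]
149                    .::.....:............  ..::::...:-==-:.  
153                     .::...............:::...::........      
157                       .::.........:::....:::::. .           
161                        ...:...--.:-.....:++: .              
165                    ...  ....::--::::...:=++-                
169 ++=.                .::.   :---:   .----=+++:  .            
173 ####=               .:::...:--==: .-=-:-++++=.              
177 ####=.               :---=+++++++-=++++++++++=.             
181 +++-                 :---=++++++++++++++++++++-             
185 ==:                 ..:---=+++++++++++++++++=-:             
189                     :------=++++++++++==-:.                 
193                     .-------=++++==-:..               .     
197 ==-.             .:------------::.                          
201 +=:              .--------:..                 
[... 163 characters left out ...]
                                       .      
217 *-                                                   .      
221 +:                                                     .    
225 =.  .                                                       
229 -                                                           
233 :                                                           
237 .                                                          .
241                                                             
245                                               .    .        
249                                        .                 .  
253    .                          . .    .  .  .                
311
```

Request:
{"api": "jog_arm", "payload": {
  "delta_pos": [
    [0,0,-1.5],
    [0,0,-3.6],
    [1.8,1.2,-4.2],
    [3.6,2.4,-5.1],
    [4.8,3.2,-5.8],
    [5.9,4,-6.6],
    [7,4.7,-7.5],
    [7.9,5.3,-8.5],
    [8.8,5.9,-9.7],
    [9.5,6.4,-10.9]
  ],
  "turn": [0,0,0,0,0,0,0,0,0,0],
  "grip": [0.825,0.823,0.823,0.823,0.823,0.823,0.823,0.823,0.823,0.823]
}}

```text
time_s: 60.05
position: [0.5429, 0.3723, 0.0901]
tcp_rot: [[0.829, 0.559, 0.008], [0.559, -0.829, 0.004], [0.009, 0.001, -1.0]]
force: [2.5, 1.0, 3.3]
opening: 0.184
grasp_force: 18.8
```

Run:
```python
from h import *
av(3)
c=capture("scene");g=cv2.cvtColor(c["color"],cv2.COLOR_BGR2GRAY)
for th in(10,20,30): print({k:np.round(proj(c,P)).tolist() for k,P in scoop_pts(th,read_state()["position"],34).items()})
u,v=map(int,proj(c,[.48,.33,.05]))
for y in range(v-40,v+50,3): print(y,"".join(" .:-=+*#%@"[int(k)*10//256] for k in g[y,u-60:u+60:2]))
print(u-60)
```

```text
F [2.69 1.04 2.53] M [-0.051  0.293  0.035]
p [0.5392 0.3702 0.0877] F [-0.26 -0.56  0.39] M tool [-0.033  0.196 -0.015] op 0.178 gf 18.9 t 60.2
{'sL': [373.0, 192.0], 'sR': [344.0, 203.0], 'bL': [404.0, 214.0], 'bR': [372.0, 226.0], 'he': [409.0, 241.0]}
{'sL': [374.0, 203.0], 'sR': [345.0, 213.0], 'bL': [404.0, 216.0], 'bR': [372.0, 228.0], 'he': [408.0, 238.0]}
{'sL': [376.0, 213.0], 'sR': [348.0, 224.0], 'bL': [404.0, 218.0], 'bR': [372.0, 231.0], 'he': [408.0, 235.0]}
180 -                .::::::::::::::--.      ::.....::::::::::::
183                   ............ ...      .-::..:::::::::::::.
186                                         .:-::::::::::::::::.
189  .                                       .--::::::::::::::::
192                                          .:-=-:::::::::::-:.
195                                           :---=--:::::---:..
198                                            .------====-:.   
201                               ..             .:------:.     
204                               :==. ....            .      ..
207                          ... .:::
[... 631 characters left out ...]
         :----.   .--=-. :--=++=:.       .:---
240                         .---:.  -====--==--=+++=.     . .---
243                          .:---:-=====-:.  :-==+++-      ..--
246                            :-====--.       .-==++-        :-
249                             .-:.             :=+=.         :
252   .     .                                                  .
255                                                             
258 .  .                                                   .    
261                                                             
264                                                             
267    .::                                      .               
318
```

Request:
{"api": "jog_arm", "payload": {
  "delta_pos": [
    [0.8,0.5,-1.3],
    [1.4,0.9,-2.6],
    [1.9,1.3,-4],
    [2.3,1.5,-5.6],
    [2.3,1.5,-5.7],
    [2.3,1.5,-5.7]
  ],
  "turn": [0,0,0,0,0,0],
  "grip": [0.823,0.823,0.823,0.823,0.823,0.823]
}}

```text
time_s: 61.0
position: [0.563, 0.3859, 0.0312]
tcp_rot: [[0.829, 0.559, 0.002], [0.559, -0.829, 0.001], [0.003, 0.0, -1.0]]
force: [1.6, 0.4, 2.4]
opening: 0.182
grasp_force: 18.3
```

```bash
python3 -c "
from h import *
av(3)"
```

```text
F [0.88 0.3  0.97] M [-0.008  0.302 -0.011]
p [0.5622 0.3851 0.0312] F [ 0.34 -0.35 -0.1 ] M tool [-0.042  0.238  0.026] op 0.178 gf 18.3 t 61.15
```

Request:
{"api": "jog_arm", "payload": {
  "delta_pos": [
    [0,0,0],
    [0,0,0],
    [0,0,0],
    [0,0,0],
    [0,0,4],
    [0,0,10],
    [0,0,12]
  ],
  "turn": [0,0,0,0,0,0,0],
  "grip": [0.81,0.75,0.6,0.6,0.6,0.6,0.6]
}}

```text
time_s: 62.02
position: [0.5641, 0.3863, 0.156]
tcp_rot: [[0.829, 0.559, 0.007], [0.559, -0.829, 0.003], [0.008, 0.001, -1.0]]
force: [0.5, 0.8, -0.3]
opening: 0.398
grasp_force: 0.0
```

Run:
```python
from h import *
I=[]
for n,P in(("scene",[.5,-.27,.05]),("top",[.5,-.27,.05]),("scene",[.5,.34,.02]),("top",[.5,.34,.02])):
    c=capture(n); u,v=map(int,proj(c,P)); u0,v0=max(u-62,0),v-46
    I.append(cv2.resize(c["color"][v0:v0+92,u0:u0+124],None,fx=3.2,fy=3.2,interpolation=cv2.INTER_CUBIC)[:294,:396]); print(u0,v0)
cv2.imwrite("pics/final.png",np.vstack([np.hstack(I[:2]),np.hstack(I[2:])]))
```

```text
92 143
344 164
317 187
147 169
```

View pics/final.png

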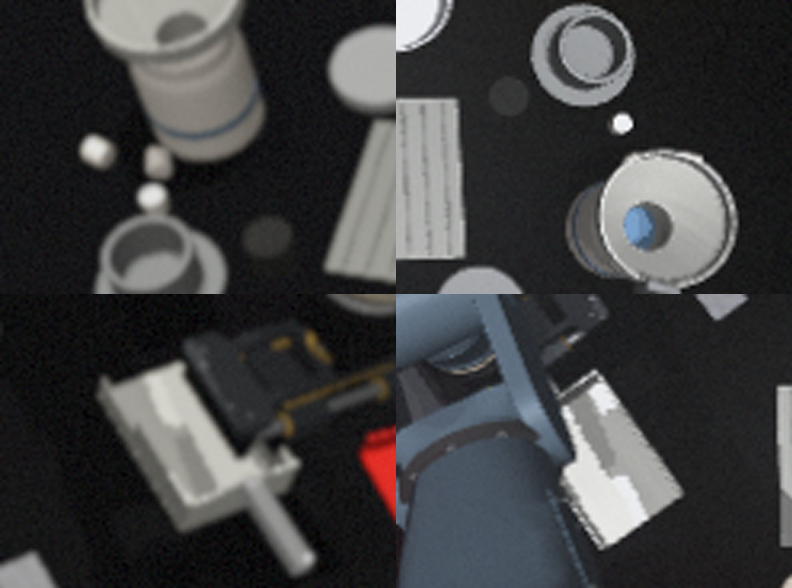

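The three strays are at scene (97,152), which is lying down, and at (157,163) and (152,197), which look upright. The last one also shows at top (622,123). The scoop is empty and flat on the bench, and the funnel is still in the jar.

Run:
```python
from h import *
S,T=capture("scene"),capture("top")
s=lambda x,y:(92+(x+.5)/3.2-.5,143+(y+.5)/3.2-.5); t=lambda x,y:(344+(x-396+.5)/3.2-.5,164+(y+.5)/3.2-.5)
J=np.array([.427,-.297]);C=np.array([.6015,-.275])
for n,c,p,z in(("A",S,s(97,152),.01),("B",S,s(157,163),.01),("C",S,s(152,197),.012),("Ctop",T,t(622,123),.018),("A top",T,t(690,157),.015),("B top",T,t(638,157),.015)):
    P=onz(c,*p,z)[:2]; print(n,np.round(P,4),"jar",np.round(np.linalg.norm(P-J),3),"cup",np.round(np.linalg.norm(P-C),3))
g=cv2.cvtColor(S["color"],cv2.COLOR_BGR2GRAY)
for y in range(180,214): print(y,"".join(" .:-=+*#%@"[int(k)*10//256] for k in g[y,112:156]))
```

```text
A [ 0.4923 -0.3772] jar 0.103 cup 0.15
B [ 0.4934 -0.3215] jar 0.071 cup 0.118
C [ 0.5297 -0.3115] jar 0.104 cup 0.081
Ctop [ 0.5299 -0.3065] jar 0.103 cup 0.078
A top [ 0.495  -0.3735] jar 0.102 cup 0.145
B top [ 0.4961 -0.3215] jar 0.073 cup 0.115
180       .                   .--===+=++++++++++
181 .           .             .:-====+++++++++++
182                           .:---====+++++++++
183                            .-----===========
184        .....               .:--------======-
185       :-==-:..              :-===-----------
186      .-+##*+-:.             .:========------
187     .:+#%%%#*=:.           ..:-=============
188     .=*%%%%%#*=:.        .:----=======+=+===
189     :=#%%%%%#*=-.        :-+++=======+++++++
190     :=#%%%%%#+=-.       .-+***++=--=====++++
191     .=*##%%#*==-:       .-+****+=-:--=======
192     .:=+*##*+=-:.       .-+*#**+=-..::------
193      .:-+**+==-:.       .-+****+=-. ....::::
194       ..:-==--:.        .-+***++=-.         
195         ..::::.         .-+*++++=-.         
196          .....          .-=++++==-.         
197                          :-=====-:.         
198                          ..:----:.          
199                          ..:::...           
200                        ..-====:.            
201           .            :-+*##*+:.           
202                       .-*#%%%%*=:           
203                       :+#%%%%%#+:.          
204                       :+%%%%%%#+-.          
205        .              :+#%%%%%#+-.       .  
206              .      . .=*#%%##+=-.          
207                       .:=****+==-.          
208           .            .:=+++==-:.          
209           .          ...:-=+++=-:..     .   
210        .         .  .::--=+++++=--:..       
211  .                .:--===++++++====-:.      
212                 ..:-==+===========+=-:..    
213               ..:-==+==----------=++=-:..
```

Strays A (0.494,−0.375) and C (0.530,−0.309) can be grasped directly. B (0.495,−0.3215) is too close to the jar for the gripper body, so I'll sweep it clear with the scoop afterwards. C comes first.

Request:
{"api": "jog_arm", "payload": {
  "delta_pos": [
    [-3.1,-69.6,0],
    [-3.1,-69.6,0],
    [-3.1,-69.6,0],
    [-3.1,-69.6,0],
    [-3.1,-69.6,0],
    [-3.1,-69.6,0],
    [-3.1,-69.6,0],
    [-3.1,-69.6,0],
    [-3.1,-69.6,0],
    [-3.1,-69.6,0],
    [-3.1,-69.6,0],
    [-3.1,-69.6,0]
  ],
  "turn": [-4,-8,-12,-16,-20,-24,-28,-32,-36,-40,-41,-41],
  "grip": [0.6,0.6,0.6,0.6,0.6,0.6,0.6,0.6,0.6,0.6,0.6,0.6]
}}

```text
time_s: 63.82
position: [0.5301, -0.3153, 0.1497]
tcp_rot: [[0.992, -0.127, -0.001], [-0.127, -0.992, -0.0], [-0.001, 0.0, -1.0]]
force: [0.4, 0.7, -0.7]
opening: 0.402
grasp_force: 0.0
```

Request:
{"api": "jog_arm", "payload": {
  "delta_pos": [
    [0,0,0],
    [0,0,0]
  ],
  "turn": [0,0],
  "grip": [0.6,0.6]
}}

```text
time_s: 64.08
position: [0.5304, -0.3085, 0.1505]
tcp_rot: [[0.993, -0.12, -0.002], [-0.12, -0.993, 0.002], [-0.002, -0.002, -1.0]]
force: [1.2, 0.5, 0.2]
opening: 0.399
grasp_force: 0.0
```

Request:
{"api": "jog_arm", "payload": {
  "delta_pos": [
    [0.2,0,-5],
    [0.2,0,-10],
    [0.2,0,-13.7],
    [0.2,0,-13.7],
    [0.2,0,-13.7],
    [0.2,0,-13.7],
    [0.2,0,-13.7],
    [0.2,0,-13.7],
    [0.2,0,-13.7],
    [0.2,0,-8],
    [0.2,0,-2],
    [0.2,0,4]
  ],
  "turn": [0,0,0,0,0,0,0,0,0,0,0,0],
  "grip": [0.6,0.6,0.6,0.6,1,1,1,1,1,1,1,1]
}}

```text
time_s: 65.58
position: [0.5325, -0.3109, 0.1935]
tcp_rot: [[0.993, -0.122, -0.0], [-0.122, -0.993, -0.0], [-0.0, 0.0, -1.0]]
force: [0.5, -0.8, 0.0]
opening: 0.196
grasp_force: 30.0
```

Request:
{"api": "jog_arm", "payload": {
  "delta_pos": [
    [0,0,4],
    [-5,0.6,5],
    [-10.5,1.3,5],
    [-10.5,1.3,3],
    [-10.5,1.3,-2.6],
    [-10.5,1.3,-2.6],
    [-10.5,1.3,-2.6],
    [-10.5,1.3,-2.6],
    [-10.5,1.3,-2.6],
    [-10.5,1.3,-2.6],
    [-10.5,1.3,2],
    [-10.5,1.3,5]
  ],
  "turn": [0,0,0,0,0,0,0,0,0,0,0,0],
  "grip": [1,1,1,1,1,1,0.7,0.6,0.6,0.6,0.6,0.6]
}}

```text
time_s: 67.08
position: [0.4283, -0.2981, 0.2432]
tcp_rot: [[0.993, -0.122, 0.001], [-0.122, -0.993, -0.001], [0.001, 0.001, -1.0]]
force: [-0.1, -0.2, 0.7]
opening: 0.401
grasp_force: 0.0
```

Request:
{"api": "jog_arm", "payload": {
  "delta_pos": [
    [3.5,-4,0],
    [6.8,-7.9,0],
    [6.8,-7.9,0],
    [6.8,-7.9,0],
    [6.8,-7.9,-5],
    [6.8,-7.9,-11],
    [6.8,-7.9,-17],
    [6.8,-7.9,-22.8],
    [6.8,-7.9,-22.8],
    [6.8,-7.9,-22.8]
  ],
  "turn": [-10,-20,-30,-40,-42,-42,-42,-42,-42,-42],
  "grip": [0.6,0.6,0.6,0.6,0.6,0.6,0.6,0.6,0.6,0.6]
}}

```text
time_s: 68.32
position: [0.4971, -0.378, 0.0153]
tcp_rot: [[0.656, -0.755, 0.002], [-0.755, -0.656, -0.002], [0.003, -0.0, -1.0]]
force: [0.5, -0.2, 0.2]
opening: 0.4
grasp_force: 0.0
```

Request:
{"api": "jog_arm", "payload": {
  "delta_pos": [
    [0,0,0],
    [0,0,0],
    [0,0,0],
    [0,0,0],
    [0,0,0],
    [0,0,6],
    [0,0,12],
    [0,0,18],
    [0,0,22],
    [-6.8,7.9,22],
    [-6.8,7.9,22],
    [-6.8,7.9,22]
  ],
  "turn": [0,0,0,0,0,0,0,0,0,0,0,0],
  "grip": [1,1,1,1,1,1,1,1,1,1,1,1]
}}

```text
time_s: 69.82
position: [0.4254, -0.2943, 0.2339]
tcp_rot: [[0.657, -0.754, -0.002], [-0.754, -0.657, 0.002], [-0.003, -0.0, -1.0]]
force: [-0.5, -0.9, -0.5]
opening: 0.002
grasp_force: 0.0
```

Stray A was missed. I'll measure again.

Run:
```python
from h import *
S=capture("scene")
g=cv2.cvtColor(S["color"],cv2.COLOR_BGR2GRAY)
for y in range(176,224,2): print(y,"".join(" .:-=+*#%@"[int(k)*10//256] for k in g[y,80:170]))
print(proj(S,[.497,-.378,.01]))
```

```text
176                                                         .-======+++++++++++=+===========--
178                                                          .-======+=+++++++============--:-
180                                           .               .--====++=+++=++==========------
182                                                           .:---=====+===+========------===
184                                   . .                      .:---------==-----------=======
186                                                             .:-======-------=============-
188                       .                                  .::---========================-:.
190                                            .:-===-.     .-+***++=--======+=========--::.. 
192                                           :=+****+=:    .-+****+=:..::----------::..      
194  .        .                              .-+*###**=:.   .-+***++=-.        .              
196                                           .-++*++==-.   .-=++++==-.                       
198                                            .:=====-
[... 507 characters left out ...]
       
210                              .         .            ..:---======-::.                      
212                                  .              ..:-================-:.                  .
214 .                                             .:-=+==--::::::::::-==+=-:...             ..
216 .                                           .:-===-::::::::::::::::-=+++==--:.         ..:
218                                       .    .:=+=-:::::::::::::::::::-=+++++++-:.       ..:
220                                            :=+=-:::::::::::::::-::::-=++==+++++-:.      ..
222                                           .-++=:::::::::---========-==+=--++++++=:.      .
[121.03869109 191.42869362]
```

Run:
```python
from h import *
S=capture("scene"); J=np.array([.427,-.297])
for n,p in(("A",(129.3,194.5)),("B",(143.5,193.5))):
    P=onz(S,*p,.01)[:2]; d=P-J; print(n,np.round(P,4),np.round(np.linalg.norm(d),4),np.degrees(np.arctan2(d[1],d[0])),"rad",d@[.94,-.342],"tan",d@[.342,.94])
s=read_state();print(s["position"],s["joint_positions"])
```

```text
A [ 0.5025 -0.3514] 0.0931 -35.76916573947245 rad 0.08962305253170041 tan -0.025320684143690687
B [ 0.4915 -0.3141] 0.0668 -14.810760880638513 rad 0.0665135592589671 tan 0.006032295553622425
[ 0.42835767 -0.29806631  0.23437583] [-4.71178787e+01  2.13680796e+01  9.61063755e+01  1.04847352e-02
  6.23794530e+01  9.18717069e+01]
```

Request:
{"api": "jog_arm", "payload": {
  "delta_pos": [
    [4,-3,0],
    [8,-5.8,0],
    [8,-5.8,0],
    [8,-5.8,0],
    [8,-5.8,-5],
    [8,-5.8,-11],
    [8,-5.8,-16],
    [8,-5.8,-20],
    [8,-5.8,-22.7],
    [8,-5.8,-22.7],
    [8,-5.8,-22.7]
  ],
  "turn": [6,13,13,13,13,13,13,13,13,13,13],
  "grip": [0.6,0.6,0.6,0.6,0.6,0.6,0.6,0.6,0.6,0.6,0.6]
}}

```text
time_s: 71.3
position: [0.5077, -0.3557, 0.0071]
tcp_rot: [[0.809, -0.588, 0.0], [-0.588, -0.809, -0.0], [0.0, 0.0, -1.0]]
force: [0.3, 0.0, 0.7]
opening: 0.4
grasp_force: 0.0
```

Request:
{"api": "jog_arm", "payload": {
  "delta_pos": [
    [0,0,0],
    [0,0,0],
    [0,0,0],
    [0,0,0],
    [0,0,0],
    [0,0,2],
    [0,0,5]
  ],
  "turn": [0,0,0,0,0,0,0],
  "grip": [1,1,1,1,1,1,1]
}}

```text
time_s: 72.18
position: [0.5074, -0.3552, 0.0567]
tcp_rot: [[0.809, -0.588, -0.001], [-0.588, -0.809, 0.002], [-0.002, -0.001, -1.0]]
force: [1.1, 0.3, -1.4]
opening: 0.218
grasp_force: 30.0
```

Request:
{"api": "jog_arm", "payload": {
  "delta_pos": [
    [0,0,6],
    [0,0,12],
    [0,0,18],
    [0,0,19],
    [-4,2.9,19],
    [-8,5.8,19],
    [-8,5.8,19],
    [-8,5.8,14],
    [-8,5.8,11],
    [-8,5.8,11]
  ],
  "turn": [0,0,0,0,0,0,0,0,0,0],
  "grip": [1,1,1,1,1,1,1,1,1,1]
}}

```text
time_s: 73.42
position: [0.427, -0.2967, 0.1642]
tcp_rot: [[0.809, -0.588, -0.004], [-0.588, -0.809, 0.004], [-0.006, -0.001, -1.0]]
force: [-0.2, -1.0, -0.3]
opening: 0.216
grasp_force: 30.0
```

Request:
{"api": "jog_arm", "payload": {
  "delta_pos": [
    [0,0,0],
    [0,0,0],
    [0,0,0],
    [0,0,0],
    [0,0,3],
    [0,0,8]
  ],
  "turn": [0,0,0,0,0,0],
  "grip": [0.7,0.6,0.6,0.6,0.6,0.6]
}}

```text
time_s: 74.18
position: [0.4269, -0.2969, 0.246]
tcp_rot: [[0.809, -0.588, -0.003], [-0.588, -0.809, 0.003], [-0.005, -0.001, -1.0]]
force: [1.5, 0.6, 0.1]
opening: 0.396
grasp_force: 0.0
```

Run:
```python
from h import *
S=capture("scene");st(); J=np.array([.427,-.297])
g=cv2.cvtColor(S["color"],cv2.COLOR_BGR2GRAY)
for y in range(104,204,3): print(y,"".join(" .:-=+*#%@"[int(k)*10//256] for k in g[y,100:200]))
for p in((143.5,193.5),(143.5,196.5)): 
    P=onz(S,*p,.01)[:2];d=P-J;print(P,"rad",d@[.94,-.342],"tan",d@[.342,.94])
```

```text
p [ 0.4304 -0.3002  0.2537] F [ 1.42 -0.68  4.04] M tool [0.034 0.041 0.054] op 0.399 gf 0.0 t 74.225
104                     ......:::::::-::::-::.... .          ...                                        
107                       ..:-::..::::::.... .                                                          
110                        ...::........                                        .                       
113        .                            .            :-----::..              .                          
116           .                        ....          .:::-------:.                    .                 
119         .                                         ..:::::::::..                                     
122                                   ......:-=+===++++=----::::::.. .                                  
125                              .:---===-----------------=--==---:..                                   
128                         ..-----------===+==++++++++++======-===-..                                  
131                       .-====----===++************
[... 2017 characters left out ...]
                             
191                                     .-+****+=-::-===========---::.                                  
194                                     .-+***++=-.      ..                                       .     
197                                      :-=====-:.                                                     
200           . .                                                                                       
203                                                                                                     
[ 0.49154938 -0.31406765] rad 0.0665135592589671 tan 0.006032295553622425
[ 0.5013479 -0.3103384] rad 0.07444875731725165 tan 0.01288888120380803
```

C and A are dropped in. B now stands at about (0.4925,−0.313). Next I'll locate the scoop so I can use it as a rake.

Run:
```python
from h import *
T=capture("top"); g=cv2.cvtColor(T["color"],cv2.COLOR_BGR2GRAY); h=cv2.cvtColor(T["color"],cv2.COLOR_BGR2HSV)
m=((g>110)&(h[...,1]<80)).astype(np.uint8); m[:150]=0;m[275:]=0;m[:,:160]=0;m[:,262:]=0
k,l,s,ce=cv2.connectedComponentsWithStats(m); i=1+np.argmax(s[1:,4]); print(s[i],ce[i])
cn=max(cv2.findContours((l==i).astype(np.uint8),0,1)[0],key=cv2.contourArea)
for p in cv2.approxPolyDP(cn,3,True)[:,0]: print(p,np.round(onz(T,*p,.002)[:2],4),np.round(onz(T,*p,.049)[:2],4))
pts=cn[:,0]; far=pts[np.argmin(pts[:,1])]; print("handle end",far,onz(T,*far,.06))
```

```text
[ 179  179   58   70 1597] [208.58234189 218.30244208]
[179 181] [0.6151 0.4395] [0.6069 0.4285]
[195 202] [0.5464 0.3881] [0.5404 0.3788]
[184 210] [0.5215 0.423 ] [0.5164 0.4125]
[210 248] [0.3998 0.3407] [0.3988 0.333 ]
[236 231] [0.4515 0.2585] [0.4488 0.2536]
[209 193] [0.5743 0.3435] [0.5675 0.3357]
[198 200] [0.5526 0.3785] [0.5464 0.3696]
[186 182] [0.6114 0.417 ] [0.6033 0.4068]
handle end [181 179] [0.61101555 0.41979201 0.06      ]
```

Request:
{"api": "jog_arm", "payload": {
  "delta_pos": [
    [14.7,69.1,0],
    [14.7,69.1,0],
    [14.7,69.1,0],
    [14.7,69.1,0],
    [14.7,69.1,0],
    [14.7,69.1,0],
    [14.7,69.1,0],
    [14.7,69.1,0],
    [14.7,69.1,0],
    [14.7,69.1,0],
    [14.7,69.1,0],
    [14.7,69.1,0]
  ],
  "turn": [6,13,20,27,34,41,48,55,62,68.7,68.7,68.7],
  "grip": [0.6,0.6,0.6,0.6,0.6,0.6,0.6,0.6,0.6,0.6,0.6,0.6]
}}

```text
time_s: 75.78
position: [0.5745, 0.3971, 0.2453]
tcp_rot: [[0.839, 0.543, -0.0], [0.543, -0.839, 0.001], [0.0, -0.001, -1.0]]
force: [-0.8, -0.5, -0.5]
opening: 0.401
grasp_force: 0.0
```

Request:
{"api": "jog_arm", "payload": {
  "delta_pos": [
    [0,0,-5],
    [0,0,-10],
    [0,0,-13],
    [0,0,-13]
  ],
  "turn": [0,0,0,0],
  "grip": [0.6,0.6,0.6,0.6]
}}

```text
time_s: 76.28
position: [0.5723, 0.3919, 0.1126]
tcp_rot: [[0.841, 0.54, -0.007], [0.54, -0.842, -0.003], [-0.008, -0.001, -1.0]]
force: [-0.5, -0.1, 0.2]
opening: 0.401
grasp_force: 0.0
```

Request:
{"api": "jog_arm", "payload": {
  "delta_pos": [
    [0,0,-4],
    [0,0,-8.1],
    [0,0,-8.1],
    [0,0,-8.1],
    [0,0,-8.1],
    [0,0,-8.1],
    [0,0,-8.1],
    [0,0,-8.1],
    [0,0,-8.1]
  ],
  "turn": [0,0,0,0,0,0,0,0,0],
  "grip": [0.6,0.6,0.6,1,1,1,1,1,1]
}}

```text
time_s: 77.4
position: [0.5765, 0.3939, 0.0377]
tcp_rot: [[0.842, 0.54, 0.004], [0.54, -0.842, 0.002], [0.004, 0.001, -1.0]]
force: [0.2, 0.6, 5.8]
opening: 0.182
grasp_force: 29.9
```

Request:
{"api": "jog_arm", "payload": {
  "delta_pos": [
    [0,0,1],
    [0,0,4],
    [0,0,8],
    [0,0,12],
    [0,0,16],
    [0,0,19],
    [0,0,21],
    [0,0,21],
    [0,0,21],
    [0,0,21],
    [0,0,21],
    [0,0,21]
  ],
  "turn": [0,0,0,0,0,0,0,0,0,0,0,0],
  "grip": [1,1,1,1,1,1,1,0.823,0.821,0.82,0.82,0.8195]
}}

```text
time_s: 78.9
position: [0.5747, 0.3931, 0.2448]
tcp_rot: [[0.842, 0.54, -0.001], [0.54, -0.842, -0.0], [-0.001, -0.0, -1.0]]
force: [0.0, -0.5, -1.6]
opening: 0.181
grasp_force: 9.4
```

```bash
cat >> h.py <<'E'
def asc(P,n="scene",r=45,w=60,sy=4,sx=2):
    c=capture(n);g=cv2.cvtColor(c["color"],cv2.COLOR_BGR2GRAY);u,v=map(int,proj(c,P));print("u0",u-w)
    for y in range(v-r,v+r,sy): print(y,"".join(" .:-=+*#%@"[int(k)*10//256] for k in g[y,max(u-w,0):u+w:sx]))
E
python3 -c "
from h import *
st();P=read_state()['position']
c=capture('scene')
for th in(0,20,40,60): print({k:np.round(proj(c,p)).tolist() for k,p in scoop_pts(th,P,33).items()})
asc([.5,.34,.2])"
```

```text
p [0.5747 0.3931 0.2448] F [ 0.01 -0.48 -1.57] M tool [-0.031  0.083  0.015] op 0.181 gf 9.4 t 78.9
{'sL': [395.0, 155.0], 'sR': [361.0, 166.0], 'bL': [433.0, 187.0], 'bR': [396.0, 200.0], 'he': [438.0, 222.0]}
{'sL': [395.0, 179.0], 'sR': [362.0, 190.0], 'bL': [432.0, 192.0], 'bR': [395.0, 205.0], 'he': [439.0, 215.0]}
{'sL': [401.0, 204.0], 'sR': [368.0, 215.0], 'bL': [432.0, 197.0], 'bR': [395.0, 210.0], 'he': [438.0, 208.0]}
{'sL': [410.0, 228.0], 'sR': [378.0, 240.0], 'bL': [434.0, 204.0], 'bR': [397.0, 217.0], 'he': [435.0, 200.0]}
u0 334
147        ..::::::::::--::.:.                       .--:::::..:
151 .      ..::::::::::---:.::                  .    .:--:.:::::
155        ..::::::::::----:.:.                      .::-==-::::
159        ..:::::::::::---:..                        .-----===-
163         .:::::::::::----...                 .       .--=----
167          :::::::::::----::.                            .::--
171          .:::::::::::---:::.                                
175          .::::::::::::---::. ...      ...........           
179          .:::::::::::::--
[... 245 characters left out ...]
                    .:..................:::...:-:.
199                                ..::..........::::....:::::-.
203                                  .:.:::... .::.........  .. 
207                .--. .---:.:=+*+:  ..:....:--::-......       
211                 :--------=+===++:   . .-:..  .:--=+++-     .
215                 .------------==++-.  :+++-. :==--=+++=.     
219                  ...-----------+++=:=+++++==+++++===-.      
223                       .:-------=++++++++++++=-:.   .  ..   .
227                          ..----=++++++=-:...         ..::::.
231                              .:-==-:.     .      :::::.::::-
235                                                 :::---------
```

The scoop hangs at about 40°, which suits a rake. I'll grip it firmly and carry it to the far side of B, over the empty cup.

Request:
{"api": "jog_arm", "payload": {
  "delta_pos": [
    [0,0,0],
    [0,0,0],
    [0.3,-3,0],
    [0.7,-8,0],
    [1,-13,0],
    [1.4,-18,0],
    [1.8,-23,0],
    [2.2,-28,0],
    [2.6,-33,0],
    [3,-38,0],
    [3.4,-43,0],
    [3.8,-48,0]
  ],
  "turn": [0,0,-2,-6,-11,-16,-21,-26,-31,-36,-41,-46],
  "grip": [1,1,1,1,1,1,1,1,1,1,1,1]
}}

```text
time_s: 80.5
position: [0.6131, -0.0885, 0.2458]
tcp_rot: [[0.972, -0.233, 0.001], [-0.233, -0.972, -0.0], [0.001, -0.0, -1.0]]
force: [0.7, 0.5, -1.5]
opening: 0.183
grasp_force: 30.0
```

Request:
{"api": "jog_arm", "payload": {
  "delta_pos": [
    [0.4,-5,0],
    [0.8,-10,0],
    [1.2,-15,0],
    [1.6,-19,0],
    [1.7,-20.4,0],
    [1.7,-20.4,-3],
    [1.7,-20.4,-6],
    [1.7,-20.4,-8],
    [1.7,-20.4,-8.5],
    [1.7,-20.4,-8.5]
  ],
  "turn": [-3,-5,-6.7,-6.7,-6.7,-6.7,-6.7,-6.7,-6.7,-6.7],
  "grip": [1,1,1,1,1,1,1,1,1,1]
}}

```text
time_s: 81.75
position: [0.6299, -0.2901, 0.1609]
tcp_rot: [[0.94, -0.342, -0.0], [-0.342, -0.94, 0.001], [-0.001, -0.0, -1.0]]
force: [-0.7, -0.3, 0.4]
opening: 0.181
grasp_force: 30.0
```

```bash
python3 -c "
from h import *
st();P=read_state()['position']
for n in('scene','top'):
    c=capture(n)
    for th in(30,40,50): print(n,{k:np.round(proj(c,p)).tolist() for k,p in scoop_pts(th,P,-20,.0125).items()})
asc([.54,-.28,.05],r=36,sy=2,w=70)
asc([.54,-.28,.05],'top',r=40,sy=3,w=60)"
```

```text
p [ 0.6299 -0.2901  0.1609] F [-0.72 -0.3   0.36] M tool [-0.004 -0.092 -0.026] op 0.181 gf 30.0 t 81.75
scene {'sL': [177.0, 202.0], 'sR': [150.0, 188.0], 'bL': [142.0, 204.0], 'bR': [113.0, 188.0], 'he': [100.0, 203.0]}
scene {'sL': [172.0, 213.0], 'sR': [146.0, 198.0], 'bL': [141.0, 206.0], 'bR': [112.0, 190.0], 'he': [101.0, 200.0]}
scene {'sL': [167.0, 224.0], 'sR': [140.0, 209.0], 'bL': [140.0, 209.0], 'bR': [111.0, 193.0], 'he': [103.0, 196.0]}
top {'sL': [383.0, 204.0], 'sR': [411.0, 214.0], 'bL': [402.0, 168.0], 'bR': [432.0, 178.0], 'he': [429.0, 147.0]}
top {'sL': [384.0, 198.0], 'sR': [412.0, 207.0], 'bL': [402.0, 167.0], 'bR': [432.0, 177.0], 'he': [429.0, 149.0]}
top {'sL': [386.0, 190.0], 'sR': [413.0, 199.0], 'bL': [402.0, 166.0], 'bR': [432.0, 176.0], 'he': [429.0, 151.0]}
u0 75
165      ..        .            .-++=++++++===++===-:  .        +*********
167              .               :=+++++++++++++===-:     .     =*********
169 .          .                 .=++++++++++++=====-.          :+********
171 ..                            -=++++++++++======-.         ..-**
[... 3468 characters left out ...]
++++=============-------..::::-::-----------------
208 ==++++++++++++++==============----.:::::::-----------------:
211 ====++++++++++++++==============-:.---:::-------------------
214 ======++++++++++++++============-.:------::-----------------
217 ========+++++++++++++++=========.:=--------::---------------
220 ==========++++++++++++++++=====-.-====-------:::------------
223 =--===========++++++++++++++==-.-======-=-------::----------
226 ----============++++++++++++=-.-==========--------::--------
229 -----=============++=++++++==.-==============-------:::---::
232 ---------=============++++==.-++++=============-=-----:::--:
235 ----------=================.-+++++++==============-------:::
```

Request:
{"api": "jog_arm", "payload": {
  "delta_pos": [
    [0,0,1.5],
    [-1,0.4,1.5],
    [-2,0.7,1.5],
    [-2.8,1,1.5],
    [-2.8,1,0.8],
    [-2.8,1,0],
    [-2.8,1,-0.6],
    [-2.8,1,-0.6]
  ],
  "turn": [0,0,0,0,0,0,0,0],
  "grip": [1,1,1,1,1,1,1,1]
}}

```text
time_s: 82.95
position: [0.6015, -0.2804, 0.1531]
tcp_rot: [[0.94, -0.342, -0.002], [-0.342, -0.94, 0.001], [-0.002, -0.001, -1.0]]
force: [1.9, 0.5, -1.6]
opening: 0.183
grasp_force: 30.0
```

```bash
python3 -c "
from h import *
av(4);P=read_state()['position']
c=capture('scene')
for th in(35,45): print({k:np.round(proj(c,p)).tolist() for k,p in scoop_pts(th,P,-20,.0125).items()})
asc([.52,-.28,.05],r=36,sy=2,w=50,sx=1)"
```

```text
F [ 1.79  0.68 -1.88] M [0.513 0.634 0.13 ]
p [ 0.6012 -0.2804  0.1537] F [ 2.21  0.89 -2.18] M tool [0.499 0.548 0.137] op 0.183 gf 30.0 t 83.15
{'sL': [182.0, 201.0], 'sR': [156.0, 187.0], 'bL': [150.0, 198.0], 'bR': [122.0, 182.0], 'he': [111.0, 194.0]}
{'sL': [177.0, 212.0], 'sR': [151.0, 198.0], 'bL': [150.0, 200.0], 'bR': [121.0, 185.0], 'he': [112.0, 190.0]}
u0 98
159                                 :-====+++++========----===+++++=======-:.    .                .  :=+
161                                  .--==================+++++++=========-:..   .               .  .-+*
163                                  .:-======++++++++++++++++=====+++====--:.                     .:+**
165                                   .:-=+===+++++++++++++=====+++++======--:.                    .:+**
167                                     .:-==++++++=====++++++++++++=======--:.                     :=**
169                                      ...:=++++=----==+++++++++=========---:.                    .:=+
171              ...                   ......::---:::::::-===+++============--:.                
[... 2353 characters left out ...]
-:::::::::::::::----------:::.         .............               ..-
219                          .:--:::::::::::::::::::::::--:----::.      ...............              .:-
221                          :--:::::::::::::---------:--:::-----:.     . ...........               :-==
223                          :--::::::::::---------------::::-----:.       .......... .  .         .-=++
225 .                        .:-::::::::----------------:::::------:.      .   .... .. .          .:=+++
227                          .:-::::::-----------------::::.::------:       .     .....           .:-===
229                         .:----:::---=------------::::::.::------:.        .                       ..
```

Request:
{"api": "jog_arm", "payload": {
  "delta_pos": [
    [0.9,-0.3,0.3],
    [1.4,-0.5,0.6],
    [1.4,-0.5,0.6],
    [1.4,-0.5,0.6]
  ],
  "turn": [0,0,0,0],
  "grip": [1,1,1,1]
}}

```text
time_s: 83.75
position: [0.6156, -0.2858, 0.1604]
tcp_rot: [[0.94, -0.342, -0.001], [-0.342, -0.94, 0.0], [-0.001, 0.0, -1.0]]
force: [-0.0, 0.1, -2.1]
opening: 0.178
grasp_force: 30.0
```

```bash
python3 -c "
from h import *
av(4)
asc([.52,-.28,.05],r=30,sy=1,w=40,sx=1)"
```

```text
F [ 0.13 -0.04 -1.96] M [ 0.038  0.011 -0.018]
p [ 0.6156 -0.2857  0.1603] F [-0.02  0.97 -2.03] M tool [0.015 0.074 0.007] op 0.179 gf 30.0 t 83.95
u0 108
165                        .:-=+++===+++++++++++======+++++=====---:.             . 
166                         .-=+++++==++++++++==++++++++++======---:.               
167                         .:==++++++++++++++++++++++++++=======--:.               
168                       . .:-=+++++++++++++++++++++++++========---:.              
169                       ....-==+++++++++++++++++++++++=========---:.              
170                      .....:-==+++++++++++++++++++++===========--:.              
171                       .....-========++++++++++++++============--:.              
172                      ......:-==-----==++++++++++++============--:..             
173                      ......:---:::::--===+++++++=============--:::.     .   .   
174                    ........:::::::::::--==+++++++============--:-:.           . 
175                   .........:::::::::::::-==++++++============-----:.            
176      
[... 3448 characters left out ...]
      .......... ..        
217                 ..:::::::::--==+++=-----------::..         ..............       
218                 .::::::::::::--=++=-----:-------::.        ............         
219           .    .::-:::::::::::--==----::::--:----::.      ..............        
220                .:-::::::::::::::-----:::::--:-----::.      .............        
221                .--:::::::::::::------------:::-----:..     ........... ..       
222               .:--:.:::::::::--------------:::------:.      ...........         
223               .:--::::::::::---------------::::-----:.     .... . ....  .       
224               .:--:..::::::---------------::..:------:.     .  .        .
```

Request:
{"api": "jog_arm", "payload": {
  "delta_pos": [
    [0,0,4],
    [0,-2,8],
    [0,-6,8],
    [-0.2,-11,8],
    [-0.2,-14.3,8],
    [-0.2,-14.3,8],
    [-0.2,-14.3,8],
    [-0.2,-14.3,8],
    [-0.2,-14.3,8],
    [-0.2,-14.3,10.5],
    [-0.2,-14.3,10.5],
    [-0.2,-14.3,10.5]
  ],
  "turn": [0,0,0,0,0,0,0,0,0,0,0,0],
  "grip": [1,1,1,1,1,0.822,0.82,0.819,0.8185,0.8185,0.818,0.85]
}}

```text
time_s: 85.5
position: [0.6138, -0.4282, 0.265]
tcp_rot: [[0.94, -0.342, -0.001], [-0.342, -0.94, 0.0], [-0.001, -0.0, -1.0]]
force: [-0.1, -0.4, -2.3]
opening: 0.178
grasp_force: 30.0
```

```bash
python3 -c "
from h import *
av(3);P=read_state()['position']
c=capture('scene')
for th in(35,50,65): print({k:np.round(proj(c,p)).tolist() for k,p in scoop_pts(th,P,-20,.0125).items()})
asc([.56,-.40,.16],r=45,sy=3,w=70,sx=2)
asc([.50,-.32,.02],r=14,sy=1,w=26,sx=1)"
```

```text
F [-0.23 -0.23 -2.57] M [ 0.036 -0.003 -0.01 ]
p [ 0.6135 -0.4283  0.2642] F [ 0.25  0.45 -2.07] M tool [ 0.063  0.061 -0.016] op 0.182 gf 30.0 t 85.65
{'sL': [117.0, 170.0], 'sR': [90.0, 156.0], 'bL': [74.0, 162.0], 'bR': [44.0, 146.0], 'he': [25.0, 155.0]}
{'sL': [109.0, 188.0], 'sR': [82.0, 173.0], 'bL': [72.0, 167.0], 'bR': [43.0, 151.0], 'he': [27.0, 150.0]}
{'sL': [97.0, 204.0], 'sR': [71.0, 189.0], 'bL': [70.0, 171.0], 'bR': [41.0, 155.0], 'he': [30.0, 145.0]}
u0 14
128  ..            .::::.......        .                   .-+==--=++++*++
131              ..:.......::::.   .    .      .          :++--=+**######*
134 .           .........:::::..   .       .             :+=-=**##########
137 :...      .......::::::-..         .                .++-+*############
140 :.....   ....:::::::::..   ..                       :*-+##############
143 ::.........::::::::::.     .                        =+=*##############
146  .........:::::::::..                               :*+###########****
149   .....--::::=:::..                             . . .+*#########*=====
152    . .:-::.::::...
[... 2477 characters left out ...]
::::::...   
194                        .-*****++-.        ..        
195  .                     .-+**+++=-.                  
196  .                     .-=+++++=-.                  
197     .  .                :-======:.                  
198   .      .              .:-----:..                  
199  .   .                   ..::::.                    
200    .                                                
201                                                     
202                                                     
203                                                     
204 .                                                   
205                                                     
206
```

B hasn't moved from (0.495,−0.3215) and the scoop now hangs at about 50°. I'll lower it beside B and sweep B sideways, away from the jar and cup.

Request:
{"api": "jog_arm", "payload": {
  "delta_pos": [
    [-0.5,5,0],
    [-1.1,10,0],
    [-1.6,14.6,0],
    [-1.6,14.6,0],
    [-1.6,14.6,-3],
    [-1.6,14.6,-6],
    [-1.6,14.6,-9],
    [-1.6,14.6,-10.6],
    [-1.6,14.6,-10.6],
    [-2.4,14.9,-10.6],
    [-2.4,14.9,-10.6]
  ],
  "turn": [0,0,0,0,0,0,0,0,0,0,0],
  "grip": [1,1,1,1,1,1,1,1,1,1,1]
}}

```text
time_s: 87.18
position: [0.5898, -0.2797, 0.1608]
tcp_rot: [[0.94, -0.342, 0.001], [-0.342, -0.94, -0.001], [0.001, 0.0, -1.0]]
force: [-0.4, 0.0, -1.7]
opening: 0.18
grasp_force: 30.0
```

```bash
python3 -c "
from h import *
av(3)
asc([.50,-.30,.02],r=24,sy=2,w=40,sx=1)"
```

```text
F [ 0.03 -0.03 -1.56] M [ 0.044 -0.004 -0.002]
p [ 0.5904 -0.28    0.1605] F [ 0.28  0.37 -2.23] M tool [ 0.019  0.015 -0.006] op 0.185 gf 30.0 t 87.325
u0 106
170 .                       ........:::::::::::::::::..-===========---:.            
172 ......               .......:::::::::::::::--::.. .:-===========--:.         .  
174 .........           .....::::::::::::::::::::..   .-===========--:-:.           
176 ::...........    ......::::::::::::::::::::...  ...:==========--:---:.          
178 :::.........:........::::::::::::::::::::..      ..-========--:--==-:.          
180 ....................:::::::::::::::::::...      .:-=======------===-:           
182    ...........:::....::::::::::::::::...      .:-======------=====-:.           
184     ........::--:::.::::::-=-::---:..        .:----------=======--:.            
186    .:--:....:--:::::::::::-=--:::...      .::-----=============-:..             
188   .-=+++=-:.::::::::::..:::::::...      .:-=======+==========-:.                
190   .-+++++==--:----::::::.......        .:-=====+=+=++=====-::.                  
192  
[... 396 characters left out ...]
::::::.                
202           ..:-=+++++++++++++++++++++++++++==------------------:.                
204              ..:--==++++++++++++++++++++++=-------------------::....::::..      
206                  ..:-==++++++++++++++++*+=------------------------------:.      
208                     ..:--==+++++++++++++==-----------------------------:.       
210             .           ..:-==+++++++++==-----------------------------:.        
212                        ..:::---===+++++=-------------------------:::......      
214                      .:::-::::::---====----------::::::::::::...............    
216                    .::::::::::::::::-----::---:::..          ................
```

Request:
{"api": "jog_arm", "payload": {
  "delta_pos": [
    [0,0,-0.4],
    [-0.4,-1.1,-0.4],
    [-0.8,-2.2,-0.4],
    [-1.2,-3.4,-0.4],
    [-1.6,-4.5,-0.4],
    [-2.1,-5.7,-0.4],
    [-2.5,-6.8,-0.4],
    [-2.9,-8,-0.4],
    [-3.4,-9.2,-0.4],
    [-3.8,-10.4,-0.4],
    [-3.8,-10.4,-0.4]
  ],
  "turn": [0,0,0,0,0,0,0,0,0,0,0],
  "grip": [1,1,1,1,1,1,1,1,1,1,1]
}}

```text
time_s: 88.75
position: [0.5514, -0.3858, 0.1555]
tcp_rot: [[0.94, -0.343, -0.0], [-0.343, -0.94, -0.002], [0.001, 0.002, -1.0]]
force: [-1.1, -1.3, 0.0]
opening: 0.181
grasp_force: 30.0
```

Request:
{"api": "jog_arm", "payload": {
  "delta_pos": [
    [1,-0.4,0],
    [2.2,-0.8,0],
    [2.8,-1,2],
    [2.8,-1,7],
    [2.8,-1,12],
    [2.8,0,15],
    [2.8,4,17]
  ],
  "turn": [0,0,0,0,0,0,0],
  "grip": [1,1,1,1,1,1,1]
}}

```text
time_s: 89.62
position: [0.5816, -0.3457, 0.3274]
tcp_rot: [[0.939, -0.344, 0.004], [-0.344, -0.939, -0.004], [0.005, 0.002, -1.0]]
force: [0.2, 0.9, -1.9]
opening: 0.183
grasp_force: 30.0
```

Run:
```python
from h import *
st()
c=capture("scene");g=cv2.cvtColor(c["color"],cv2.COLOR_BGR2GRAY)
J=np.array([.427,-.297]); m=(g>105).astype(np.uint8); k,l,s,ce=cv2.connectedComponentsWithStats(m)
for i in range(1,k):
    u,v=ce[i]
    if 15<s[i,4]<130 and 60<u<260 and 150<v<260:
        P=onz(c,u,v,.01)[:2]; print(np.round(ce[i],1),s[i,4],np.round(P,4),"rad",np.round((P-J)@[.94,-.342],3),"tan",np.round((P-J)@[.342,.94],3))
for y in range(150,210,2): print(y,"".join(" .:-=+*#%@"[int(k)*10//256] for k in g[y,60:170]))
```

```text
p [ 0.5816 -0.3457  0.3274] F [ 0.24  0.92 -1.91] M tool [ 0.118 -0.006  0.018] op 0.183 gf 30.0 t 89.625
[111.4 180. ] 70 [ 0.4643 -0.4204] rad 0.077 tan -0.103
[143.  226.8] 101 [ 0.5957 -0.2759] rad 0.151 tan 0.078
150       ...:-==+++++++++++++++++++++++++++++=-----------------=++++++**############*+=---=========+***+==---:.  
152           ..:--=++++++++++++++++++++++***+-------------------------=+*##########*+-----=========+++==-----:.. 
154              ..::-==+++++++++++++++++++++=------------------------=+*##########*+=----=====++++===---==--==-. 
156          .    .   ..:-==++++++++++++++++=--------------------------+**###****##**+=====++++=====--===+=====-:.
158 .                     .:--=++++++++++++=-----------------------------==+=+++++++++==========-====++++=======-:
160                       . ...:-==+++++++==------------------------------------------===========+++**++====+===-:
162           .                  ..:-=+++==----------------------------------------======+++++++***+++====+++====-
164                . .              ..:--------------------------------------
[... 1801 characters left out ...]
                                                                            
198     .                 . .         .                                                                           
200                                     .        .                                                                
202                                                                                                               
204             .                                                                                                 
206                .   .                    .                                                                     
208                      .           .. .      .
```

B is clear of the jar at (0.464,−0.420). I'll take the scoop back and lay it down flat.

Request:
{"api": "jog_arm", "payload": {
  "delta_pos": [
    [-0.5,3,0],
    [-1.1,8,0],
    [-1.7,13,0],
    [-2.4,18,0],
    [-3,23,0],
    [-3.7,28,0],
    [-4.3,33,0],
    [-5,38,0],
    [-5.6,43,0],
    [-6.3,48,0],
    [-7,53,0],
    [-7.6,58,0]
  ],
  "turn": [2,6,11,16,21,26,31,36,41,46,50,53],
  "grip": [1,1,1,1,1,1,1,1,1,1,1,1]
}}

```text
time_s: 91.18
position: [0.5042, 0.2388, 0.3256]
tcp_rot: [[0.837, 0.547, 0.001], [0.547, -0.837, 0.001], [0.001, 0.0, -1.0]]
force: [1.2, 0.2, -2.1]
opening: 0.181
grasp_force: 30.0
```

Request:
{"api": "jog_arm", "payload": {
  "delta_pos": [
    [-0.7,5,0],
    [-1.4,10.5,-2],
    [-1.4,10.5,-6],
    [-1.4,10.5,-10],
    [-1.4,10.5,-13],
    [-1.4,10.5,-15],
    [-1.4,10.5,-17],
    [-1.4,10.5,-17]
  ],
  "turn": [0,0,0,0,0,0,0,0],
  "grip": [1,1,1,1,1,1,1,1]
}}

```text
time_s: 92.18
position: [0.4908, 0.3425, 0.1549]
tcp_rot: [[0.838, 0.545, 0.001], [0.545, -0.838, 0.001], [0.001, -0.0, -1.0]]
force: [0.5, -0.0, -1.6]
opening: 0.182
grasp_force: 30.0
```

Request:
{"api": "jog_arm", "payload": {
  "delta_pos": [
    [1.2,0.8,-0.7],
    [2.3,1.5,-1.8],
    [3.3,2.2,-2.8],
    [4.3,2.8,-3.8],
    [5.2,3.4,-4.9],
    [6,3.9,-6.2],
    [6.7,4.3,-7.5],
    [7.3,4.7,-8.9],
    [7.8,5.1,-10.3],
    [8.2,5.3,-11.8],
    [8.2,5.3,-12],
    [8.2,5.3,-12]
  ],
  "turn": [0,0,0,0,0,0,0,0,0,0,0,0],
  "grip": [0.823,0.823,0.823,0.823,0.823,0.823,0.823,0.823,0.823,0.823,0.823,0.823]
}}

```text
time_s: 93.68
position: [0.573, 0.395, 0.0355]
tcp_rot: [[0.839, 0.545, 0.002], [0.545, -0.839, 0.002], [0.003, -0.0, -1.0]]
force: [1.2, 1.7, 1.6]
opening: 0.176
grasp_force: 19.2
```

```bash
python3 -c "
from h import *
av(3)
c=capture('scene');P=read_state()['position']
for th in(0,8): print({k:np.round(proj(c,p)).tolist() for k,p in scoop_pts(th,P,33,.0125).items()})
asc([.49,.34,.02],r=36,sy=3,w=60,sx=1)"
```

```text
F [1.89 1.89 1.75] M [0.091 0.508 0.008]
p [0.5725 0.3945 0.0354] F [2.51 1.69 1.62] M tool [0.1   0.453 0.083] op 0.186 gf 19.2 t 93.825
{'sL': [379.0, 205.0], 'sR': [349.0, 216.0], 'bL': [409.0, 237.0], 'bR': [377.0, 249.0], 'he': [413.0, 269.0]}
{'sL': [379.0, 213.0], 'sR': [349.0, 223.0], 'bL': [409.0, 238.0], 'bR': [377.0, 250.0], 'he': [413.0, 267.0]}
u0 319
194                                                                                    .......  ......::::-====-------------
197     .    .      .                                                                   ....     .....::::--------------:--:
200                                                             ..--:.                    ...........:::::------::::::::::::
203                                                         ...::-----:.                   .............::::::::::::::::::::
206                                                 ..::--==+++++==--==-.                 ..............::::::::::::::::::::
209                                ...     .::--====+++++++++++++++=-----:.              .::::..........::.:
[... 1540 characters left out ...]
                            .:-:.  ..:::.........:-==-:.........................::::.............::--
251          .  ..                                   :--:.. ..::..........::::...........:::::....:::::::--:...... .     .:-
254               .                                   .:--:.  .::::..................:............:....  ...              ..
257                  .                                  .:--:. ..::..::::.........::--::.........                           
260              .                                  .    ....    ............:---:::::::.::---:.                            
263                   .                                             ...........      .:-=++++++=:.
```

Request:
{"api": "jog_arm", "payload": {
  "delta_pos": [
    [0,0,0],
    [0,0,0],
    [0,0,0],
    [0,0,0],
    [0,0,0],
    [0,0,5],
    [0,0,11],
    [0,0,17],
    [0,0,22],
    [0,0,23]
  ],
  "turn": [0,0,0,0,0,0,0,0,0,0],
  "grip": [0.82,0.8,0.7,0.6,0.6,0.6,0.6,0.6,0.6,0.6]
}}

```text
time_s: 95.18
position: [0.5739, 0.3952, 0.2707]
tcp_rot: [[0.839, 0.545, 0.008], [0.545, -0.839, 0.004], [0.009, 0.001, -1.0]]
force: [0.4, -0.0, 0.3]
opening: 0.401
grasp_force: 0.0
```

Request:
{"api": "jog_arm", "payload": {
  "delta_pos": [
    [-10.8,-81.5,0],
    [-10.8,-81.5,0],
    [-10.8,-81.5,0],
    [-10.8,-81.5,0],
    [-10.8,-81.5,0],
    [-10.8,-81.5,0],
    [-10.8,-81.5,0],
    [-10.8,-81.5,0],
    [-10.8,-81.5,0],
    [-10.8,-81.5,0],
    [-10.8,-81.5,0],
    [-10.8,-81.5,0]
  ],
  "turn": [6,12,18,24,30,36,42,48,54,60,67,74],
  "grip": [0.6,0.6,0.6,0.6,0.6,0.6,0.6,0.6,0.6,0.6,0.6,0.6]
}}

```text
time_s: 96.68
position: [0.4721, -0.3506, 0.2638]
tcp_rot: [[-0.296, 0.955, -0.002], [0.955, 0.296, 0.002], [0.003, -0.001, -1.0]]
force: [1.3, 0.6, 0.2]
opening: 0.396
grasp_force: 0.0
```

Run:
```python
from h import *
import time
c=capture("scene");capture("scene");st();g=cv2.cvtColor(c["color"],cv2.COLOR_BGR2GRAY)
m=(g>95).astype(np.uint8); k,l,s,ce=cv2.connectedComponentsWithStats(m)
for i in range(1,k):
    u,v=ce[i]
    if 10<s[i,4]<130 and 60<u<260 and 150<v<260: print(np.round(ce[i],1),s[i,4],np.round(onz(c,u,v,.01)[:2],4))
T=capture("top"); g=cv2.cvtColor(T["color"],cv2.COLOR_BGR2GRAY); h=cv2.cvtColor(T["color"],cv2.COLOR_BGR2HSV)
m=((g>110)&(h[...,1]<80)).astype(np.uint8); m[:150]=0;m[275:]=0;m[:,:160]=0;m[:,262:]=0
k,l,s,ce=cv2.connectedComponentsWithStats(m); i=1+np.argmax(s[1:,4]); print("scoop",s[i],ce[i])
```

```text
p [ 0.4719 -0.3558  0.2638] F [0.22 0.21 0.34] M tool [-0.154  0.018 -0.03 ] op 0.396 gf 0.0 t 96.775
[111.4 180.3] 63 [ 0.4652 -0.4199]
scoop [ 180  180   56   70 1579] [208.42811906 220.17226092]
```

Request:
{"api": "jog_arm", "payload": {
  "delta_pos": [
    [-0.7,-6.4,0],
    [-0.7,-6.4,0],
    [-0.7,-6.4,-6],
    [-0.7,-6.4,-12],
    [-0.7,-6.4,-18],
    [-0.7,-6.4,-18],
    [-0.7,-6.4,-18]
  ],
  "turn": [0,0,0,0,0,0,0],
  "grip": [0.6,0.6,0.6,0.6,0.6,0.6,0.6]
}}

```text
time_s: 97.7
position: [0.4675, -0.4131, 0.0871]
tcp_rot: [[-0.293, 0.956, 0.001], [0.956, 0.293, -0.001], [-0.002, 0.001, -1.0]]
force: [0.5, -0.7, 0.3]
opening: 0.394
grasp_force: 0.0
```

Request:
{"api": "jog_arm", "payload": {
  "delta_pos": [
    [-0.3,-0.7,-4],
    [-0.3,-0.7,-8.1],
    [-0.3,-0.7,-8.1],
    [-0.3,-0.7,-8.1],
    [-0.3,-0.7,-8.1],
    [-0.3,-0.7,-8.1],
    [-0.3,-0.7,-8.1],
    [-0.3,-0.7,-8.1],
    [-0.3,-0.7,-3],
    [-0.3,-0.7,3],
    [-0.3,-0.7,9],
    [-0.3,-0.7,15]
  ],
  "turn": [0,0,0,0,0,0,0,0,0,0,0,0],
  "grip": [0.6,0.6,0.6,1,1,1,1,1,1,1,1,1]
}}

```text
time_s: 99.2
position: [0.4633, -0.4201, 0.2389]
tcp_rot: [[-0.292, 0.956, 0.001], [0.956, 0.292, -0.002], [-0.002, 0.001, -1.0]]
force: [1.6, -1.4, -0.5]
opening: 0.256
grasp_force: 30.0
```

Request:
{"api": "jog_arm", "payload": {
  "delta_pos": [
    [-1.5,5,2],
    [-3.7,11,2],
    [-3.7,12.3,2],
    [-3.7,12.3,0],
    [-3.7,12.3,-5],
    [-3.7,12.3,-7.2],
    [-3.7,12.3,-7.2],
    [-3.7,12.3,-7.2],
    [-3.7,12.3,-7.2],
    [-3.7,12.3,-7.2],
    [-3.7,12.3,-3],
    [-3.7,12.3,2]
  ],
  "turn": [0,0,0,0,0,0,0,0,0,0,0,0],
  "grip": [1,1,1,1,1,1,1,0.7,0.6,0.6,0.6,0.6]
}}

```text
time_s: 100.7
position: [0.4259, -0.2969, 0.2561]
tcp_rot: [[-0.292, 0.956, -0.001], [0.956, 0.292, 0.002], [0.002, -0.001, -1.0]]
force: [1.1, -0.3, -0.3]
opening: 0.4
grasp_force: 0.0
```

Request:
{"api": "jog_arm", "payload": {
  "delta_pos": [
    [0,8,2],
    [0,14,2],
    [0,20,2],
    [0,24,2],
    [0,24,2]
  ],
  "turn": [-8,-17,-26,-34.6,-34.6],
  "grip": [0.6,0.6,0.6,0.6,0.6]
}}

```text
time_s: 101.32
position: [0.4254, -0.0538, 0.276]
tcp_rot: [[0.297, 0.955, 0.0], [0.955, -0.297, 0.001], [0.001, -0.0, -1.0]]
force: [-0.2, 0.2, 0.6]
opening: 0.402
grasp_force: 0.0
```

Run:
```python
from h import *
capture("top");capture("top");st()
c=capture("top"); g=cv2.cvtColor(c["color"],cv2.COLOR_BGR2GRAY)
for p in([.427,-.297,.168],[.427,-.297,.08],[.427,-.297,.01],[.3646,-.277,.19]): print(proj(c,p))
u,v=map(int,proj(c,[.427,-.297,.15]))
for y in range(v-25,v+25): print(y,"".join(" .:-=+*#%@"[int(k)*10//256] for k in g[y,u-30:u+30]))
S=capture("scene");g=cv2.cvtColor(S["color"],cv2.COLOR_BGR2GRAY)
m=(g>95).astype(np.uint8); k,l,s,ce=cv2.connectedComponentsWithStats(m)
print([(np.round(ce[i]).tolist(),int(s[i,4])) for i in range(1,k) if 10<s[i,4]<130 and 40<ce[i][0]<420 and 100<ce[i][1]<300])
```

```text
p [ 0.4267 -0.0571  0.2761] F [ 1.17 -0.67  0.58] M tool [-0.118 -0.027 -0.043] op 0.404 gf 0.0 t 101.425
[428.61081681 232.152012  ]
[419.05516407 233.72680598]
[412.30165571 234.83855473]
[425.26476688 254.69879738]
207 ............................ ......  .. .... .    ..  .  .  
208 ........................................ .... .          .  
209 ....................  . ..... ... .... ...      ..  . .     
210 ............ .. ......... ..:::--::.... .  ...     ...      
211 ............ ........  .::====+***=-==:. . .    .. ...  .   
212 ::........... ........:=++%**+++==+*%%*==: .  . ...         
213 -:::..:::....  .....:=+%*++**%%**+====+%%*-..  ...  . ..    
214 ---:..:-::::.......-+%*#%###########*==--*#=:. .. . .  ..   
215 ----:..---:::... .-*%+##########%######+=-+#*=: ..    . . . 
216 ----:.:------:...-#%#####################=--*#+.. ....  .   
217 ----:.:-------..-#%#######################+=-+#+:     .. .. 
218 ----:.:-------.-#%##########################=-+#=....   .   
219 =---:.--------:*%###########################*=-+#= . ...   .
220 ===-:.-=------=%#################
[... 1734 characters left out ...]
==----+#**+***+*+*************++=--++:.. . ..   
248 ========:-:--------+##*+++****++*******+++=--=*+:.. .. ...  
249 =======-..::-:------=#*+=+++*++******++++=--+#*:..... ...  .
250 =======:....::::::----*#+===++++***+++=+=-++**:.   ..    .. 
251 =======..............:-=+=======++++-==+*+**-.. .   .. .   .
252 =======................:::-+++==-==++*++#*-... . .  ..... . 
253 =======..................:-****++++**#+-.. .....  .   ..    
254 ======:................:::-++****+++=.. ....  .. ... ..  .  
255 ======:................:::::--=++++++.  ... ...  . .  . .. .
256 ======....................::::::--===......... ..  . . ..   
[([262.0, 102.0], 35), ([302.0, 108.0], 28), ([155.0, 115.0], 36)]
```

Request:
{"api": "jog_arm", "payload": {
  "delta_pos": [
    [-6.1,-22,0],
    [-6.1,-22,0],
    [-6.1,-22,0],
    [-6.1,-22,0],
    [-6.1,-22,0],
    [-6.1,-22,-4],
    [-6.1,-22,-5],
    [-6.1,-22,-5]
  ],
  "turn": [0,0,0,0,0,0,0,0],
  "grip": [0.6,0.6,0.6,0.6,0.6,0.6,0.6,0.6]
}}

```text
time_s: 102.52
position: [0.3651, -0.2767, 0.2251]
tcp_rot: [[0.302, 0.953, -0.001], [0.953, -0.302, 0.002], [0.001, -0.002, -1.0]]
force: [-0.0, -0.8, 0.9]
opening: 0.4
grasp_force: 0.0
```

Request:
{"api": "jog_arm", "payload": {
  "delta_pos": [
    [0,-0.1,-3],
    [0,-0.1,-4.9],
    [0,-0.1,-4.9],
    [0,-0.1,-4.9],
    [0,-0.1,-4.9],
    [0,-0.1,-4.9],
    [0,-0.1,-4.9],
    [0,-0.1,-4.9],
    [0,-0.1,-2.5],
    [0,-0.1,0],
    [0,-0.1,3],
    [0,-0.1,3]
  ],
  "turn": [0,0,0,0,0,0,0,0,0,0,0,0],
  "grip": [0.6,0.6,0.6,1,1,1,1,1,1,1,1,1]
}}

```text
time_s: 104.02
position: [0.3663, -0.2794, 0.2571]
tcp_rot: [[0.302, 0.953, 0.003], [0.953, -0.302, -0.004], [-0.003, 0.004, -1.0]]
force: [0.6, 0.0, -1.7]
opening: 0.112
grasp_force: 30.0
```

Request:
{"api": "jog_arm", "payload": {
  "delta_pos": [
    [4,0.5,0],
    [9,1.1,0],
    [14,1.7,0],
    [17.4,2.1,0],
    [17.4,2.1,0],
    [17.4,2.1,-4],
    [17.4,2.1,-8],
    [17.4,2.1,-11],
    [17.4,2.1,-12],
    [17.4,2.1,-12]
  ],
  "turn": [0,0,0,0,0,0,0,0,0,0],
  "grip": [1,1,1,1,1,1,1,1,1,1]
}}

```text
time_s: 105.28
position: [0.5377, -0.2565, 0.1339]
tcp_rot: [[0.303, 0.953, -0.003], [0.953, -0.303, 0.003], [0.002, -0.003, -1.0]]
force: [0.7, 1.0, -1.7]
opening: 0.11
grasp_force: 29.9
```

Request:
{"api": "jog_arm", "payload": {
  "delta_pos": [
    [0,0.1,-1],
    [0,0.1,-2],
    [0,0.1,-2.6],
    [0,0.1,-2.6]
  ],
  "turn": [0,0,0,0],
  "grip": [1,1,1,1]
}}

```text
time_s: 105.78
position: [0.5393, -0.2563, 0.1089]
tcp_rot: [[0.302, 0.953, -0.001], [0.953, -0.302, 0.0], [0.0, -0.001, -1.0]]
force: [0.5, 0.6, -1.2]
opening: 0.112
grasp_force: 29.9
```

Request:
{"api": "jog_arm", "payload": {
  "delta_pos": [
    [0,0,-0.4],
    [0,0,-0.5],
    [0,0,-0.5],
    [0,0,-0.5],
    [0,0,-0.5],
    [0,0,-0.5],
    [0,0,3],
    [0,0,8],
    [-4,4,12],
    [-8,10,14]
  ],
  "turn": [0,0,0,0,0,0,0,0,0,0],
  "grip": [1,1,0.85,0.75,0.6,0.6,0.6,0.6,0.6,0.6]
}}

```text
time_s: 107.02
position: [0.4699, -0.1716, 0.2459]
tcp_rot: [[0.304, 0.953, 0.004], [0.953, -0.304, -0.002], [-0.001, 0.004, -1.0]]
force: [-0.3, 0.9, 0.1]
opening: 0.4
grasp_force: 0.0
```

Run:
```python
from h import *
for _ in range(4): capture("top")
st()
c=capture("top"); g=cv2.cvtColor(c["color"],cv2.COLOR_BGR2GRAY)
print([np.round(proj(c,p)).tolist() for p in([.6015,-.275,.103],[.427,-.297,.115],[.427,-.297,.02])])
u,v=map(int,proj(c,[.53,-.28,.08]))
for y in range(v-48,v+52,2): print(y,"".join(" .:-=+*#%@"[int(k)*10//256] for k in g[y,u-30:u+50]))
S=capture("scene")
m=(cv2.cvtColor(S["color"],cv2.COLOR_BGR2GRAY)>95).astype(np.uint8); k,l,s,ce=cv2.connectedComponentsWithStats(m)
print([(np.round(ce[i]).tolist(),int(s[i,4])) for i in range(1,k) if 10<s[i,4]<130 and 40<ce[i][0]<420 and 100<ce[i][1]<300])
b=c["color"][:,:,:]; 
D=g[150:180,325:362]
for y in range(146,182,2): print(y,"".join(" .:-=+*#%@"[int(k)*10//256] for k in g[y,322:366]))
```

```text
p [ 0.4694 -0.1705  0.2447] F [ 0.6  -0.35 -0.62] M tool [-0.089 -0.007 -0.021] op 0.404 gf 0.0 t 107.225
[[411.0, 175.0], [423.0, 233.0], [413.0, 235.0]]
151 ........................................  ..   .. . .    .        .             
153 ............................ ....... ..... ..  . ..     ..             .        
155 ............ .................:... ...........  ..  .      .  .                 
157 .....................=@#*:--------+##=: ...... .   . .  . .    .  .   .         
159 .................=%*+%#############=---+%: .  ..  ...      .     ..  ..      .  
161 ...............=######################*=-=**. ...       .. .                    
163 .............-%#########################**:-**. .   .              .            
165 .......... .###############################*:+%:     . . . ..                   
167 ......... .################################**:-+=  .                            
169 ........ .*#################################*+:=#         .            .        
171 .........:%##*=::--+#####%###=...-:-+####******:=*  .  .       .      .         
173 ......
[... 3598 characters left out ...]
++===%+.......
154 ....**=+%@@@@@@%+::-=%@@@@@@@@@#+===%+......
156 ...+*+#%@@@@@@@@@%*%@@@@@@@@@@@@%*===%+.....
158 ...**#%@@@@@@@@@@@@@@@@@@@@@@@@@@@*==++-....
160 ..=**%%#-:--=%@@@*===+%@@@@@@@@@@@%+==%+....
162 ..=*+---===--+%@*:===+%@@@@@@@@@@@@*==%+....
164 ..:+#+----+*%@@@#=::+%@@@@@@@@@@@@@*==%+....
166 ...##%%%@@@@@@@@@@@@@@@@@@@@@@@@@@%*=+*=....
168 ....+%@@@@@@@@@@@@@@@@@@@@@@@@@@@@#==#+:....
170 ....:=%@@@@@@@@@@@@@@@@@@@@@@@@@@%+=#+......
172 ......#%%@@@@@@@@@@@@@@@@@@@@@@@#+=%+.......
174 .......-#@@@@@@@@@@@@@@@@@@@@@%+=**-........
176 .........:*%@@@@@@@@@@@@@@@@#+*%*:..........
178 .............+%%%%%@@@@%#++%*-..............
180 ......................::....................
```

```bash
python3 -c "
from rig import *
print(hand_in())"
```

```text
the job is handed in; nothing more can be done
None
```

I handed the job in with every step done, but no score came back, and that all four ceramic cylinders are in the jar is inferred, because nothing showed them directly. Three fell beside the jar when the scoop tipped too fast; I dropped them through the funnel by hand, after raking one clear with the scoop. In the last pictures the steel was in the dish, the funnel in its cup, the scoop flat on the bench, and no stray cylinders showed.

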